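# Clamp a stone bangle for polishing

### The arm

A 7-joint arm with a two-finger parallel gripper is mounted at the origin on the work surface. World frame = base frame: x ahead of the robot, y to its left, z up, the work surface at z = 0. Lengths are in m, angles in rad, forces in N, time in s.
With the tool pointing down it reaches from about 0.4 to 0.875 m from the base axis. Payload 19.3 kg.
Tool frame: the origin (TCP) lies between the finger pads; the fingertips stand 25 mm ahead of it and the grasp point (between the pads) lies 6 mm ahead of it; z points along the fingers, y is the direction in which the jaws open and shut (so a half turn about z gives the same grasp; the last joint's range is limited). The gripper opens to 85 mm and grips with 20 to 120 N. Pads are 22 mm wide; open, the fingers measure 114 mm over their backs; the gripper's body (76 mm by 85 mm) begins 54 mm behind the grasp point. The pads swing forward as they close: fully open they stand 13 mm farther back than shut.
Start: joints at [1.165, 0.521, -0.036, 1.599, 0.021, 1.021, -0.113], TCP at [0.206, -0.59, 0.256] pointing down, gripper open.
Joint ranges: [-2.91, 2.91], [-0.3, 2.13], [-1.5, 1.42], [0.17, 2.43], [-1.26, 4.41], [0.16, 1.93], [-2.52, 2.52]. Speed limits (rad/s): [1.89, 1.89, 2.39, 2.39, 3.01, 3.01, 3.01].

### API

Orientations are given as a unit quaternion [w, x, y, z].
In Python, from station import manip, viewer, finish_job gives the robot as it stands.
- The arm moves only by the shell command python3 -m crank 'ROWS' [FORCE]. ROWS is JSON, a list of rows, each an object with "gripper": the opening, from 0 (shut) to 1 (fully open); "travel": the shift along the tool's x, y, z in mm, a list of three; "angular": the turn, a rotation vector about the tool's x, y, z in rad, a list of three. A call has 1 to 12 rows; each row shifts and turns the commanded pose from where the row before left it, along the tool's axes as they then stand; what a row does not reach is not made up. A row lasts 1/8 s, in which the tool goes at most 62.5 mm and 10.7 degrees, less where a joint would pass 70% of its speed; a pose out of reach is approached as far as the arm can. A call with a gripper value outside its range is refused whole. The fingers move at their own pace and stop on an object; FORCE is the grip in N (left out, the last holds). Time passes only in rows, so rows that do not move let the fingers close. It gives the time, the measured TCP pose, the force and the opening at its end, in the units of the state.
- manip.get_state(): the state, without advancing time (a new reading comes with each control period).
- viewer.capture(name): name is "side" or "top"; returns (picture, depth): 400x640x3 uint8, blue, green, red; 400x640 float32, m along the optical axis (not along the pixel's ray), 0 where there is no reading.
- viewer.calibration(name): a dict with "fx", "fy", "cx", "cy" (pixels), "pose" (4x4, takes a point from camera to world coordinates). Camera axes: x right, y down, z forward; pixel columns grow to the right and rows downward; lengths in m; the calibration is good to about 2 mm. A picture is of the moment at which its call begins. calibration takes no time and is no camera call.
- finish_job(): hands the job in, once; it reports no verdict.
The state is a dict: "clock": time; "qpos": joint angles; "qd": joint speeds; "joint_torque": joint torques, N m; "tool_pos": TCP position; "ee_rot": TCP orientation; "wrist_force": force on the tool from outside, world axes, zero at the start; "wrist_torque": the same for the moment, N m; "opening": opening from 0.0 (shut) to 1.0 (fully open).
Only numpy, scipy, OpenCV 4.12 (cv2) and the standard library are available. Lean on these libraries where they do the work, as an engineer would, in place of code of your own. Each camera call takes 0.05 s, during which the arm holds its last target.

### The job

Set up the loose stone bangle for polishing: lay it flat on the clamping machine's round seat, over the post, then thread the flanged aluminium collar down the post, hub upward, until it sits fully home on the bangle. Then turn the flywheel clockwise (seen from above) by its handle until the resistance builds to its peak and gives way, stop it just past there without letting it run on, and let go. Leave the jar, the brush and the carton where they are.

Things in the scene. Friction and masses are not known exactly. Their poses are not given: they have to be found in the camera images.
- bangle: Loose milky stone bangle lying flat on the bare table: ring of outer diameter 84, inner diameter 64, 14 tall, 85 g. (Other bangles stand on edge in the two clear trays; leave those.) Origin: centre of the ring's underside, z up.
- collar: Loose aluminium clamping collar, standing on the table with its hub up: flange of diameter 88, 10 thick, at the bottom, round hub of diameter 40 above it, 45 tall overall, through bore of diameter 16, 220 g. Origin: centre of the flange's underside, z up along the bore.
- seat (a point): Centre of the top face of the machine's round steel seat (diameter 100, 30 above the table), on the post's axis; z up. A low boss on it (diameter 57 at its foot, tapering to 45, 5 tall) centres the bangle, which at home has its underside on this face; the collar at home has its flange on the bangle, 14 above this face. The grey base plate (190 by 370, 20 thick) is fixed.
- post_top (a point): Top of the machine's upright steel post, on its axis: diameter 12, 36 tall above the seat's face, the last 6 tapered. The wheel's axis lies 205 from it along the base plate.
- wheel_axis (a point): On the flywheel's vertical axis, level with the upper face of its rim (92 above the table). The dark steel wheel, diameter 176, lies level on a round grey casing. Inside, a hidden spring plunger rides over one unmarked lobe: felt as a resistance peak somewhere within 0.9 to 1.6 rad of turning from the start.
- handle (a point): Middle of the top end of the flywheel's black upright handle, on the handle's axis, 152 above the table. The handle is a round revolving sleeve of diameter 24, 56 tall (it narrows to 20 at its ends), that spins freely on its pin, so it can be held without turning the wrist; it stands 68 from the wheel's axis and can be pinched from above.
- flywheel (a joint): Wheel angle, rad; grows clockwise from above; stops at -0.2 and 3.6, starts at 0.2 to 0.9. Takes about 2.5 N at the handle and stays where left, except within 0.36 rad of the lobe's top: there the spring adds up to about 10 N against the motion before the top, nothing at the top, as much forward after it. Let go before the top it springs back; just past the top it runs on.
- jar: Bystander: grey plastic jar with white lid, diameter 66, 75 tall. Origin: centre of its underside.
- brush: Bystander: wooden brush 170 long lying on the table. Origin: its underside.
- carton: Bystander: open cardboard carton 160 by 120 by 50. Origin: centre of its underside.

How it is judged:
By the outcome, as a careful person would: the job done as asked, in the order asked, and still so for the second after the job is handed in, with the robot touching nothing.
It also fails if it takes over 72 s, if anything falls off the work surface, if the arm or the gripper's body presses on something with over 40 N, if the wrist force passes 120 N, or if a joint passes its speed limit or range.

## Working session

There is one attempt and no reset: what is moved stays moved. The work goes in short steps, Python scripts to look and compute and a shell command to move; the robot and the scene stay as the last step left them, time stands still between calls to the robot, and variables do not carry over. Pictures are saved under pics/ and viewed, and the job is handed in when it is done.

```bash
ls; mkdir -p pics; python3 - <<'E'
from station import manip, viewer
import cv2,numpy as np
s=manip.get_state(); print({k:np.round(v,3).tolist() for k,v in s.items()})
for n in("side","top"):
    p,d=viewer.capture(n); cv2.imwrite(f"pics/{n}0.png",p); np.save(f"pics/{n}0.npy",d)
    c=viewer.calibration(n); print(n,c["fx"],c["fy"],c["cx"],c["cy"],np.round(c["pose"],4).tolist())
E
```

```text
pics
{'clock': 0.0, 'qpos': [1.165, 0.522, -0.036, 1.6, 0.021, 1.021, -0.113], 'qd': [-0.001, 0.0, -0.0, 0.001, -0.001, 0.001, -0.002], 'joint_torque': [0.003, -92.708, 1.982, -36.991, 0.018, 0.008, 0.0], 'tool_pos': [0.206, -0.59, 0.256], 'ee_rot': [-0.001, 0.986, 0.167, -0.0], 'wrist_force': [-0.068, 0.236, 0.356], 'wrist_torque': [-0.014, 0.052, 0.02], 'opening': 1.002}
side 474.3865117598381 474.3865117598381 316.46447645914265 208.1358591463176 [[-0.9977, -0.0431, 0.053, 0.4868], [-0.068, 0.6994, -0.7115, 1.1829], [-0.0064, -0.7134, -0.7007, 1.2593], [0.0, 0.0, 0.0, 1.0]]
top 362.1362657699215 362.1362657699215 316.44844664338524 188.00243856525196 [[-0.0201, -0.9967, 0.0781, 0.4748], [-0.9998, 0.0197, -0.0059, 0.0186], [0.0043, -0.0782, -0.9969, 1.22], [0.0, 0.0, 0.0, 1.0]]
```

View pics/side0.png

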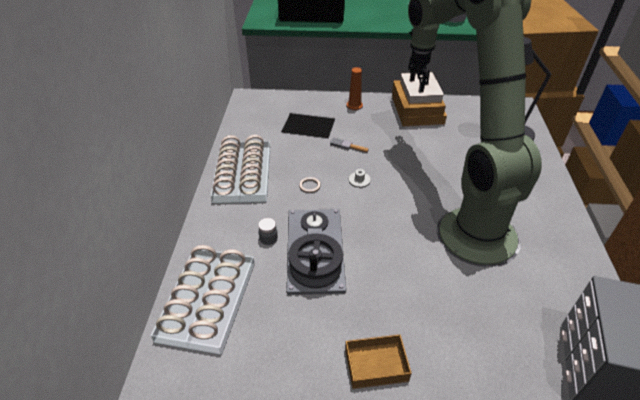

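View pics/top0.png

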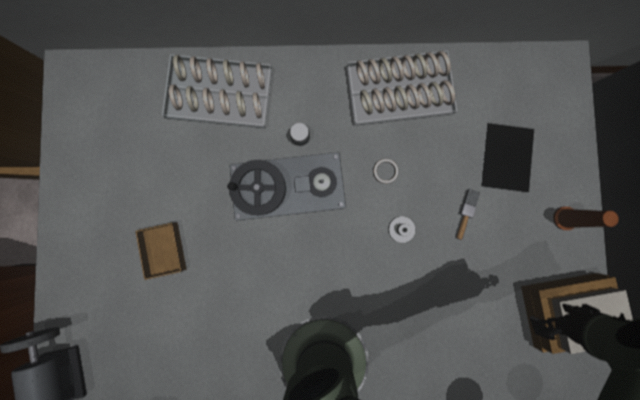

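The top view shows the bangle at (386,171), the collar at (402,230), the seat and post at (322,181), the wheel at (257,187) and the handle at about (234,186). The side view shows the same things. I'll measure them with masks and rays.

```bash
cat > h.py <<'E'
import numpy as np,cv2
from station import manip,viewer
def ray(n,u,v):
    c=viewer.calibration(n);P=np.array(c["pose"])
    d=P[:3,:3]@np.array([(u-c["cx"])/c["fx"],(v-c["cy"])/c["fy"],1.]);return P[:3,3],d
def onz(n,u,v,z):
    o,d=ray(n,u,v);return o+d*(z-o[2])/d[2]
def proj(n,p):
    c=viewer.calibration(n);P=np.array(c["pose"]);q=P[:3,:3].T@(np.asarray(p)-P[:3,3])
    return np.array([c["fx"]*q[0]/q[2]+c["cx"],c["fy"]*q[1]/q[2]+c["cy"]])
def zoom(img,u0,v0,u1,v1,k,name):
    cv2.imwrite(name,cv2.resize(img[v0:v1,u0:u1],None,fx=k,fy=k,interpolation=cv2.INTER_CUBIC))
def ells(n,img,u0,v0,u1,v1,lo,hi,z,inv=False,minA=20):
    g=cv2.cvtColor(img,cv2.COLOR_BGR2GRAY)[v0:v1,u0:u1]
    g=cv2.resize(g,None,fx=4,fy=4,interpolation=cv2.INTER_CUBIC)
    m=cv2.inRange(g,lo,hi)
    cs,h=cv2.findContours(m,cv2.RETR_CCOMP,cv2.CHAIN_APPROX_NONE)
    for c,hh in zip(cs,h[0]):
        if cv2.contourArea(c)<minA*16: continue
        p=c[:,0,:]/4.-.375+[u0,v0]
        w=np.array([onz(n,*q,z)[:2] for q in p],np.float32)
        (x,y),r=cv2.minEnclosingCircle(w); e=cv2.fitEllipse(w)
        print(n,"hole" if hh[3]>=0 else "outer","px",p.mean(0).round(1),"ell",np.round(e[0],4),np.round(np.array(e[1])*1000,1),"circ",round(x,4),round(y,4),round(r*2000,1))
E
python3 - <<'E'
from h import *
t=cv2.imread("pics/top0.png");s=cv2.imread("pics/side0.png")
zoom(t,225,140,425,250,4,"pics/tz0.png");zoom(s,250,160,400,300,4,"pics/sz0.png")
for nm,z,u,v in [("bangle",.014,386,171),("collar",.045,402,230),("post",.066,322,181),("wheel",.092,257,187),("handle",.152,234,186)]: print(nm,onz("top",u,v,z).round(4))
E
```

```text
bangle [ 0.6219 -0.223   0.014 ]
collar [ 0.4254 -0.2618  0.045 ]
post [ 0.5874 -0.0065  0.066 ]
wheel [0.57   0.1975 0.092 ]
handle [0.5693 0.2559 0.152 ]
```

View pics/tz0.png

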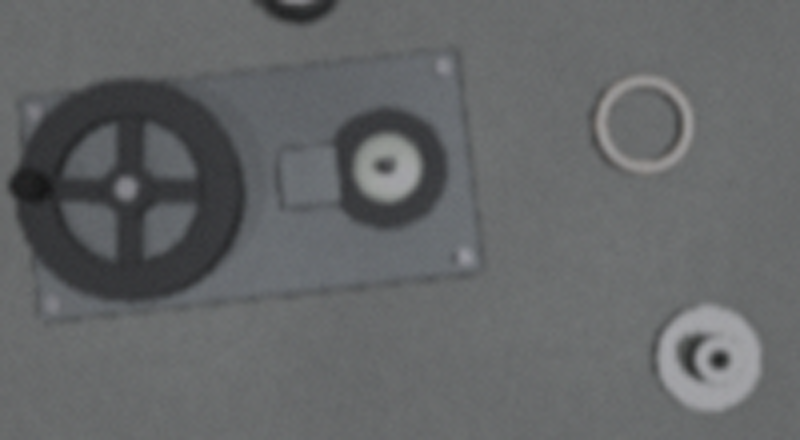

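View pics/sz0.png

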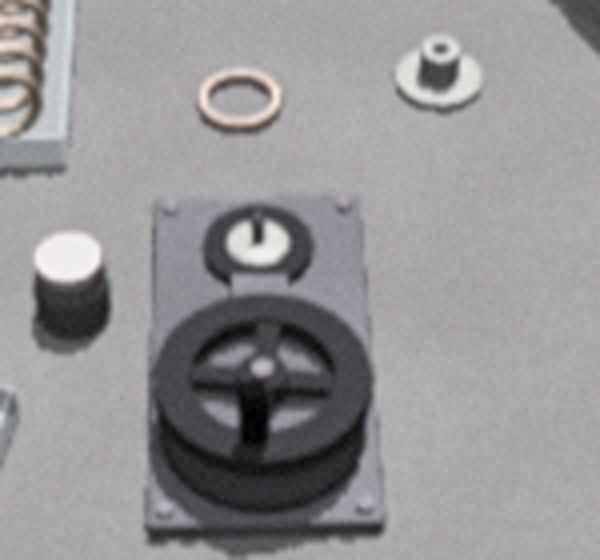

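```bash
python3 - <<'E'
from h import *
t=cv2.imread("pics/top0.png");s=cv2.imread("pics/side0.png")
g=cv2.cvtColor(t,cv2.COLOR_BGR2GRAY);gs=cv2.cvtColor(s,cv2.COLOR_BGR2GRAY)
print(g[171,365:410]);print(g[230,384:420]);print(g[181,305:340]);print(gs[185,295:325])
print("bangle z14");ells("top",t,365,150,410,192,125,255,.014);ells("side",s,292,170,328,198,150,255,.010)
print("collar z10/45");ells("top",t,384,210,420,250,130,255,.010);ells("side",s,344,164,376,190,150,255,.01)
print("boss z35");ells("top",t,305,163,340,200,130,255,.035);ells("side",s,298,208,330,232,150,255,.035)
E
```

```text
[106 107 105 106 107 105 105  91  96 134 150 131 109 106 106 106 104 108
 108 108 107 105 106 104 104 105 106 106  94  72  94 141 150 123 106 108
 110 109 107 108 109 110 110 106 108]
[111 110 109  96  91 119 154 162 164 153 130  94  66  54  91 143 160 148
 109  67  45  50  76 122 153 161 160 158 160 161 147 118 102 103 104 104]
[113 112 111 102  77  58  58  65  97 129 144 150 142 116  87  66  73  84
 109 144 159 161 161 158 139 103  70  58  61  62  62  77  99 109 109]
[173 168 173 158 162 219 223 173 165 172 175 167 164 169 173 167 171 165
 172 167 167 154 169 226 223 156 162 171 174 170]
bangle z14
top outer px [386.  170.5] ell [ 0.6236 -0.223 ] [80.4 81.5] circ 0.6237 -0.2234 82.5
top hole px [386.1 170.6] ell [ 0.6237 -0.2232] [65.6 66.1] circ 0.6236 -0.2231 67.6
side outer px [309.5 183.5] ell [ 0.6187 -0.2268] [171.  193.8] circ 0.6201 -0.2264 220.7
side hole px [309.4 190.1] ell [ 0.6182 -0.2198] [ 87.6 108.2] circ 0.6174 -0.2049 90.5
side hole px [309.7 181.4] ell [ 0.6184 -0.2319] [43.6 59.4] circ 0.6185 -0.2247 63.8
collar z10/45
top outer px [402.1 229.2] ell [ 0.4269 -0.
[... 454 characters left out ...]
 0.4219 -0.2706 63.7
boss z35
top outer px [321.5 181.6] ell [ 0.5886 -0.0057] [49.8 50.2] circ 0.5885 -0.0056 51.5
top hole px [320.7 180.8] ell [ 0.5909 -0.0029] [16.5 21.1] circ 0.5913 -0.0026 21.7
side outer px [314.4 230.2] ell [0.5811 0.0508] [12.3 63.5] circ 0.5783 0.0508 47.3Traceback (most recent call last):
  File "<stdin>", line 7, in <module>
  File "h.py", line 21, in ells
    w=np.array([onz(n,*q,z)[:2] for q in p],np.float32)
                ~~~^^^^^^^^
  File "h.py", line 7, in onz
    o,d=ray(n,u,v);return o+d*(z-o[2])/d[2]
        ~~~^^^^^^^
  File "h.py", line 4, in ray
    c=viewer.calibration(n);P=np.array(c["pose"])
ValueError: time passes only in moves, steps and waits
```

```bash
python3 - <<'E'
import re
s=open("h.py").read()
s=s.replace("def ray(","import functools\n@functools.lru_cache(None)\ndef cal(n): return viewer.calibration(n)\ndef ray(",1)
s=s.replace("c=viewer.calibration(n);","c=cal(n);")
open("h.py","w").write(s)
E
python3 - <<'E'
from h import *
s=cv2.imread("pics/side0.png");t=cv2.imread("pics/top0.png")
print("bangle");ells("side",s,292,170,328,198,195,255,.014)
gs=cv2.cvtColor(s,cv2.COLOR_BGR2GRAY)
print(gs[172:188:2,344:376])
print(gs[208:232:2,296:332])
print("collar");ells("side",s,344,164,376,190,195,255,.01)
print("boss");ells("side",s,298,208,330,229,170,255,.033)
g=cv2.cvtColor(t,cv2.COLOR_BGR2GRAY)
print("wheel outer z92");ells("top",t,226,155,292,220,0,75,.092,minA=100)
print("seat");ells("top",t,303,163,342,202,0,80,.03,minA=50)
print("handle");print(g[176:196:2,222:262])
E
```

```text
bangle
side outer px [309.4 183.4] ell [ 0.618  -0.2199] [80. 81.] circ 0.6179 -0.2197 83.3
side hole px [309.5 183.4] ell [ 0.6181 -0.2199] [66.3 66.7] circ 0.6181 -0.2199 68.7
[[168 166 168 163 166 168 164 168 171 183 187 182 213 218 157 102  94 136
  198 224 212 168 161 159 165 162 163 166 163 166 163 167]
 [167 166 164 166 164 171 183 201 213 224 209 128 140 186 201 207 212 209
  206 177 152 193 208 200 178 165 162 166 167 164 171 167]
 [170 167 173 170 172 194 214 217 218 219 187  99  61  72  78  92  99  92
   81  69 125 215 223 221 214 197 171 163 161 162 166 169]
 [173 168 174 156 162 208 222 222 221 215 155  78  65  72  71  75  75  76
   65  75 136 214 225 221 222 216 184 171 168 167 172 168]
 [163 169 170 167 159 186 220 222 218 212 151 100  80  73  73  72  77  75
   72 123 194 221 224 222 217 206 181 163 165 165 166 171]
 [168 173 175 170 163 110 143 197 225 223 217 188 178 167 128 112 118 129
  180 210 226 222 223 227 205 169 157 167 173 166 169 167]
 [173 177 175 170 175 161 119  97 129 171 202 213 219 220 212 214 217 221
  224 221 219 206 184 145 113 128 157 170 169 164 
[... 3783 characters left out ...]
 128 131 131
  118  88  64  57]
 [104 104 103 104  99  83  56  36  32  34  30  29  25  24  30  35  41  50
   52  53  53  53  53  52  52  54  56  51  48  52  57  74 104 122 128 124
  106  75  56  55]
 [105 105 107 105 105 103  91  64  48  44  39  38  39  41  48  50  46  51
   66  74  75  78  77  77  76  68  67  68  64  62  57  56  63  72  79  77
   65  57  55  50]
 [103 104 102 102 104 105  94  70  52  53  54  54  55  53  55  54  47  44
   69  86  95  98 100  99 100  98 100  98  96  94  85  71  59  55  54  55
   52  48  48  60]
 [104 103 102 101 105 103  97  72  56  52  52  54  55  55  54  53  53  48
   53  75  89  95  99 102 103 100 103 101 100 100 102  89  70  56  52  53
   50  50  57  84]]
```

The two cameras disagree by about 5 mm, so I'll check both against the gripper once it is near the work. Next I move to hover by the near side of the bangle.

```bash
python3 -m crank '[{"gripper":1,"travel":[25,-12,0],"angular":[0,0,0]},{"gripper":1,"travel":[50,-23,0],"angular":[0,0,0]},{"gripper":1,"travel":[50,-23,0],"angular":[0,0,0]},{"gripper":1,"travel":[50,-23,0],"angular":[0,0,0]},{"gripper":1,"travel":[50,-23,0],"angular":[0,0,0]},{"gripper":0.5,"travel":[50,-23,0],"angular":[0,0,0]},{"gripper":0.5,"travel":[50,-23,0],"angular":[0,0,0]},{"gripper":0.5,"travel":[50,-23,0],"angular":[0,0,0]},{"gripper":0.5,"travel":[50,-23,0],"angular":[0,0,0]},{"gripper":0.5,"travel":[36,-20,0],"angular":[0,0,0]},{"gripper":0.5,"travel":[18,-8,0],"angular":[0,0,0]},{"gripper":0.5,"travel":[0,0,0],"angular":[0,0,0]}]' 30; python3 -m crank '[{"gripper":0.5,"travel":[0,0,0],"angular":[0,0,-0.17]},{"gripper":0.5,"travel":[0,0,0],"angular":[0,0,-0.18]},{"gripper":0.5,"travel":[0,0,0],"angular":[0,0,-0.18]},{"gripper":0.5,"travel":[0,0,0],"angular":[0,0,-0.18]},{"gripper":0.5,"travel":[0,0,0],"angular":[0,0,-0.18]},{"gripper":0.5,"travel":[0,0,0],"angular":[0,0,-0.18]},{"gripper":0.5,"travel":[0,0,0],"angular":[0,0,-0.166]},{"gripper":0.5,"travel":[0,0,0],"angular":[0,0,0]},{"gripper":0.5,"travel":[0,0,0],"angular":[0,0,0]}]'
```

```text
clock: 1.6
tool_pos: [0.5847, -0.2201, 0.2559]
ee_rot: [-0.0, 0.986, 0.168, -0.0]
wrist_force: [-1.1, -0.8, 0.0]
opening: 0.498
clock: 2.72
tool_pos: [0.5838, -0.2217, 0.2563]
ee_rot: [0.0, 0.709, 0.706, -0.0]
wrist_force: [-0.2, 0.8, -0.5]
opening: 0.495
```

```bash
python3 -m crank '[{"gripper":0.5,"travel":[0,0,30],"angular":[0,0,0]},{"gripper":0.5,"travel":[0,0,50],"angular":[0,0,0]},{"gripper":0.5,"travel":[0,0,50],"angular":[0,0,0]},{"gripper":0.5,"travel":[0,0,40],"angular":[0,0,0]},{"gripper":0.5,"travel":[0,0,0],"angular":[0,0,0]},{"gripper":0.5,"travel":[0,0,0],"angular":[0,0,0]}]'; python3 - <<'E'
from h import *
st=manip.get_state();p=np.array(st["tool_pos"]);print(p.round(4))
for n in("side","top"):
    im,d=viewer.capture(n);cv2.imwrite(f"pics/{n}1.png",im)
    c=proj(n,p+[0,0,-.025]);print(n,"tip proj",c.round(1))
    u,v=int(c[0]),int(c[1]); u0,v0=u-50,v-50
    zoom(im,u0,v0,u0+100,v0+80,6,f"pics/{n}1z.png");print(u0,v0)
E
```

```text
clock: 3.48
tool_pos: [0.5851, -0.221, 0.0879]
ee_rot: [0.001, 0.707, 0.707, 0.0]
wrist_force: [0.4, 0.5, 0.1]
opening: 0.498
[ 0.5851 -0.221   0.0879]
side tip proj [317.8 174. ]
267 124
top tip proj [388.8 180.5]
338 130
```

View pics/side1z.png

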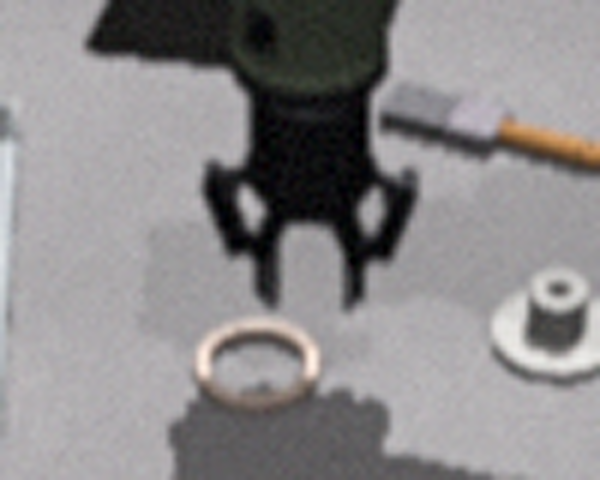

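View pics/top1z.png

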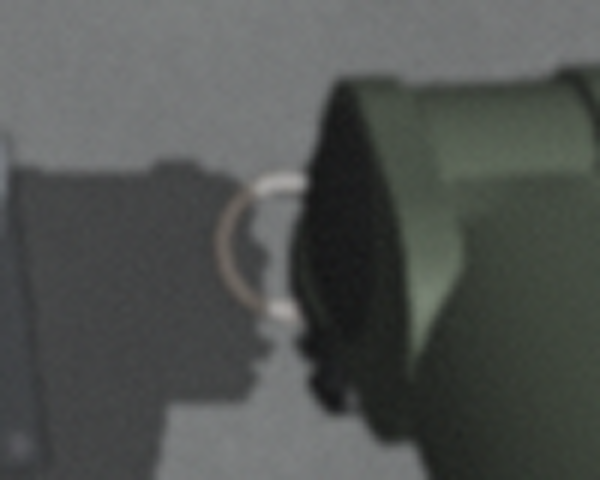

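The side view shows the fingertips at pixels of about (311.5,174.5) and (325.5,174.5), straddling the near wall of the ring. The top view hides the tips behind the wrist. I'll get the finger midpoint to sub-pixel accuracy.

```bash
python3 - <<'E'
from h import *
im=cv2.imread("pics/side1.png");g=cv2.cvtColor(im,cv2.COLOR_BGR2GRAY).astype(int)
for r in range(164,178): 
    print(r,g[r,304:334])
ells("side",im,292,174,328,196,185,255,.014)
p=manip.get_state()["tool_pos"]
for dz in(0,-.006,-.02,-.025): print(dz,proj("side",np.array(p)+[0,0,dz]).round(2), proj("side",np.array(p)+[0.02,0,dz]).round(2))
E
```

```text
164 [ 68  13   1   4  14   7   9  10  28  83 151 159 158 153 153 157 157 159
 142  83  16  11  14  26  29  20   9   8  29  96]
165 [ 94  36  23  29  31  10   6   3  33  95 153 159 153 154 150 152 153 158
 151 112  43   1  16  16  11   7  11   3  59 124]
166 [124  83  76  98  73  31   3  17  35  92 154 159 154 152 159 154 153 156
 158 144  64  17  10  10  19  32  22  26  81 143]
167 [153 129 143 145 130  67  19  24  41  95 147 159 150 158 155 155 156 157
 161 144  77   3   4  25  64  91  85  85 117 152]
168 [153 157 162 165 151  90  35  34  44  99 152 158 155 160 157 152 158 157
 156 146  80  29  14  48 119 143 136 127 150 151]
169 [157 157 155 164 154  93  30  34  44  97 148 160 155 157 157 156 159 154
 163 148  83  42  18  70 142 160 155 156 157 159]
170 [161 157 162 166 153  93  37  40  41  92 153 159 157 160 156 156 154 153
 157 149  93  50  26  70 147 162 157 153 155 157]
171 [156 160 158 160 150  95  32  36  55  91 154 162 160 156 158 158 156 159
 158 149  88  52  17  72 149 164 159 156 156 152]
172 [160 159 164 160 154 104  45  34  51 102 155 155 161 158 159 157 156 161
 161 15
[... 212 characters left out ...]
19 154 164 158 159 159 161 162 155
 159 150  89  67 102 131 154 166 163 160 162 162]
175 [164 163 156 159 158 161 156 128 113 137 160 158 158 160 163 161 161 154
 160 149 110 108 148 161 168 170 176 176 168 172]
176 [157 160 160 162 171 171 174 165 161 166 159 162 159 160 159 158 161 162
 164 166 153 151 175 180 171 178 173 177 175 177]
177 [168 173 180 191 196 201 202 201 191 188 185 171 165 159 159 158 163 165
 165 170 176 171 177 177 169 174 174 177 176 176]
side outer px [309.5 180.5] ell [ 0.6181 -0.2204] [74.9 76.1] circ 0.6179 -0.2205 83.3
0 [317.67 168.92] [312.49 168.72]
-0.006 [317.68 170.12] [312.51 169.92]
-0.02 [317.7 172.9] [312.55 172.7 ]
-0.025 [317.7  173.89] [312.57 173.68]
```

```bash
python3 -m crank '[{"gripper":0.5,"travel":[0,-1,30],"angular":[0,0,0]},{"gripper":0.5,"travel":[0,0,27],"angular":[0,0,0]},{"gripper":0.5,"travel":[0,0,0],"angular":[0,0,0]},{"gripper":0.3,"travel":[0,0,0],"angular":[0,0,0]},{"gripper":0,"travel":[0,0,0],"angular":[0,0,0]},{"gripper":0,"travel":[0,0,0],"angular":[0,0,0]},{"gripper":0,"travel":[0,0,0],"angular":[0,0,0]},{"gripper":0,"travel":[0,0,0],"angular":[0,0,0]}]' 35; python3 - <<'E'
from h import *
im,d=viewer.capture("side");cv2.imwrite("pics/side2.png",im);zoom(im,267,124,367,204,6,"pics/side2z.png")
print(manip.get_state()["opening"])
E
```

```text
clock: 4.58
tool_pos: [0.5841, -0.2212, 0.0309]
ee_rot: [0.001, 0.707, 0.707, 0.0]
wrist_force: [-1.6, 0.5, 9.7]
opening: 0.118
0.11562449943306169
```

View pics/side2z.png

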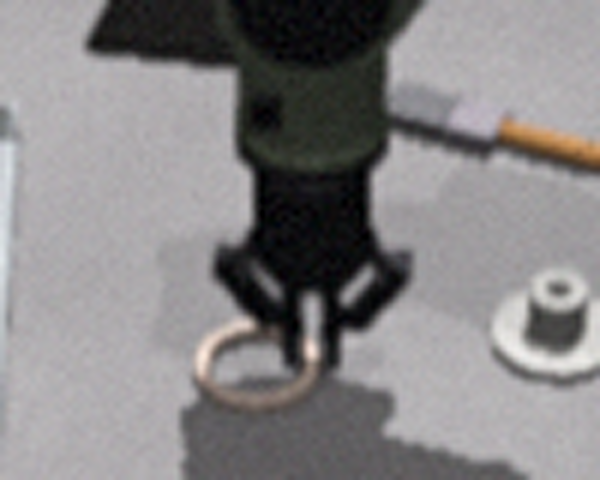

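Opening 0.116 (9.8 mm) matches the 10 mm wall, so the ring is held. Now I lift and carry it over the post.

```bash
python3 -m crank '[{"gripper":0,"travel":[0,0,-15],"angular":[0,0,0]},{"gripper":0,"travel":[0,0,-40],"angular":[0,0,0]},{"gripper":0,"travel":[0,0,-45],"angular":[0,0,0]},{"gripper":0,"travel":[20,-4,-10],"angular":[0,0,0]},{"gripper":0,"travel":[45,-7,0],"angular":[0,0,0]},{"gripper":0,"travel":[50,-8,0],"angular":[0,0,0]},{"gripper":0,"travel":[50,-8,0],"angular":[0,0,0]},{"gripper":0,"travel":[38,-6,0],"angular":[0,0,0]},{"gripper":0,"travel":[15,-2,0],"angular":[0,0,0]},{"gripper":0,"travel":[0,0,0],"angular":[0,0,0]},{"gripper":0,"travel":[0,0,0],"angular":[0,0,0]}]'; python3 - <<'E'
from h import *
p=np.array(manip.get_state()["tool_pos"])
for n in("side","top"):
    im,d=viewer.capture(n);cv2.imwrite(f"pics/{n}3.png",im)
    c=proj(n,p+[.03,0,-.05]);u0,v0=int(c[0])-50,int(c[1])-45
    zoom(im,u0,v0,u0+100,v0+90,6,f"pics/{n}3z.png");print(n,u0,v0)
E
```

```text
clock: 6.0
tool_pos: [0.5482, -0.0042, 0.1393]
ee_rot: [0.0, 0.707, 0.707, -0.0]
wrist_force: [0.2, -0.1, -0.6]
opening: 0.119
side 265 163
top 271 138
```

View pics/side3z.png

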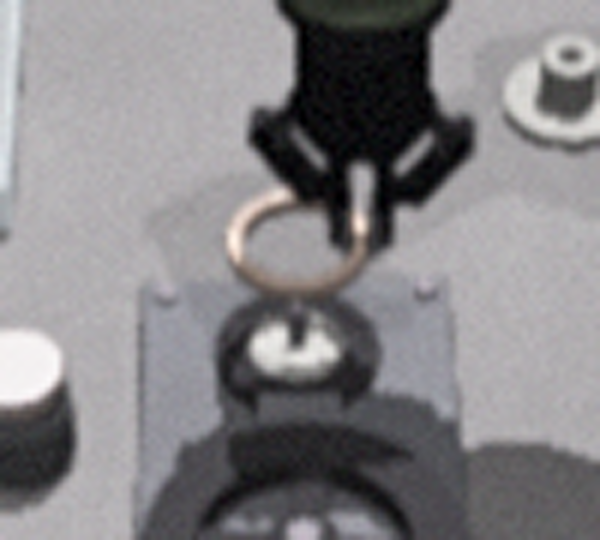

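View pics/top3z.png

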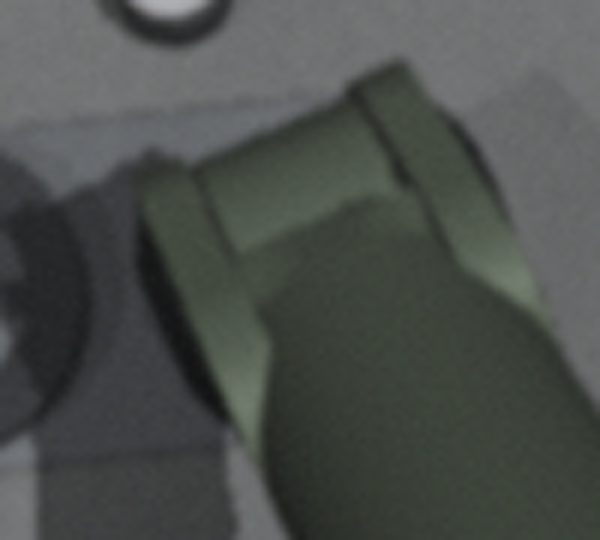

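The side view shows the ring held level at about (314.5,203), with the post tip at about (314.5,213) below it. The top view is blocked by the arm. I'll measure the offset in the side view.

```bash
python3 - <<'E'
from h import *
im=cv2.imread("pics/side3.png")
ells("side",im,300,193,330,214,180,255,.122)
b=cv2.imread("pics/side0.png")
# post: dark columns within boss, first frame
g=cv2.cvtColor(b,cv2.COLOR_BGR2GRAY).astype(int)
for r in range(211,222): print(r,g[r,308:322])
for z in(.03,.035,.066): print(z,proj("side",[.5864,-.003,z]).round(1))
print(onz("side",314,213.0,.066))
E
```

```text
side outer px [306.2 199.1] ell [ 0.6079 -0.0123] [26.  57.3] circ 0.6052 -0.0109 65.4
211 [141 136 124 113  97 102 102 103 100 112 122 127 133 141]
212 [109  90  85  69  67  74  84  78  70  72  76  85  95 115]
213 [ 71  70  63  63  63  81 101  82  67  67  65  70  71  76]
214 [ 69  69  75  83  80  83  97  88 103  96  77  68  63  66]
215 [ 76 107 133 153 134  76  72  96 149 164 136  99  77  68]
216 [121 169 199 210 174  84  54  99 182 217 201 170 118  78]
217 [177 208 222 221 190  95  42  94 190 225 223 217 177 114]
218 [213 220 221 223 198  98  44  92 185 222 230 230 213 171]
219 [224 221 219 219 199 101  45  97 188 222 228 224 220 203]
220 [222 220 221 215 190 115  82 131 204 227 227 227 224 205]
221 [217 218 218 215 193 171 180 198 224 233 230 228 226 201]
0.03 [313.4 220.2]
0.035 [313.4 219.2]
0.066 [313.3 213.1]
[ 0.58407646 -0.00368329  0.066     ]
```

```bash
python3 - <<'E'
from h import *
for y in(-.006,-.003,0):
  print(y,proj("side",[.5852,y-.042,.122]).round(1),proj("side",[.5852,y+.042,.108]).round(1))
im=cv2.imread("pics/side3.png").astype(int)
print(im[190:216,312,:].tolist())
E
```

```text
-0.006 [314.4 192.9] [312.7 212.5]
-0.003 [314.4 193.5] [312.7 213.1]
0 [314.3 194.1] [312.6 213.8]
[[10, 7, 8], [15, 13, 16], [30, 30, 29], [80, 79, 84], [159, 158, 172], [188, 197, 211], [150, 155, 172], [92, 96, 105], [113, 111, 116], [154, 151, 154], [159, 154, 158], [164, 163, 166], [162, 156, 161], [163, 159, 161], [165, 162, 166], [166, 166, 169], [164, 162, 164], [168, 168, 166], [153, 152, 158], [139, 139, 154], [119, 127, 143], [88, 96, 107], [70, 71, 79], [69, 69, 73], [77, 73, 75], [80, 78, 82]]
```

```bash
python3 -m crank '[{"gripper":0,"travel":[1.5,1,20],"angular":[0,0,0]},{"gripper":0,"travel":[0,0,25],"angular":[0,0,0]},{"gripper":0,"travel":[0,0,15],"angular":[0,0,0]},{"gripper":0,"travel":[0,0,10],"angular":[0,0,0]},{"gripper":0,"travel":[0,0,0],"angular":[0,0,0]},{"gripper":0,"travel":[0,0,3],"angular":[0,0,0]},{"gripper":0,"travel":[0,0,2],"angular":[0,0,0]},{"gripper":0,"travel":[0,0,0],"angular":[0,0,0]}]'; python3 - <<'E'
from h import *
im,d=viewer.capture("side");cv2.imwrite("pics/side4.png",im);zoom(im,265,163,365,253,6,"pics/side4z.png")
E
```

```text
clock: 7.1
tool_pos: [0.5492, -0.0013, 0.0644]
ee_rot: [0.0, 0.707, 0.707, 0.0]
wrist_force: [1.1, -0.2, -1.4]
opening: 0.113
```

View pics/side4z.png

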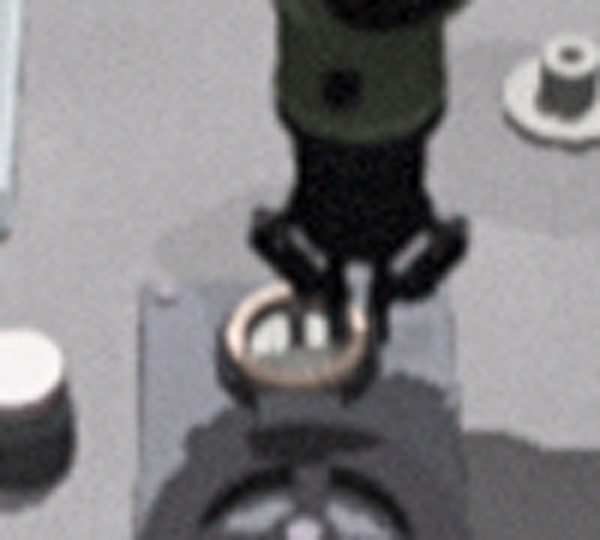

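The ring is around the post and nearly down at about (314.5,219), with no contact force yet. I'll lower it the rest of the way.

```bash
python3 -m crank '[{"gripper":0,"travel":[0,0,1.5],"angular":[0,0,0]},{"gripper":0,"travel":[0,0,1.5],"angular":[0,0,0]},{"gripper":0,"travel":[0,0,0],"angular":[0,0,0]},{"gripper":0,"travel":[0,0,0],"angular":[0,0,0]}]'; python3 -m crank '[{"gripper":0,"travel":[0,0,1],"angular":[0,0,0]},{"gripper":0,"travel":[0,0,0],"angular":[0,0,0]}]'
```

```text
clock: 7.65
tool_pos: [0.5492, -0.0013, 0.0613]
ee_rot: [-0.0, 0.707, 0.707, 0.0]
wrist_force: [0.2, -0.2, -0.8]
opening: 0.114
clock: 7.9
tool_pos: [0.5492, -0.0013, 0.0609]
ee_rot: [0.0, 0.707, 0.707, 0.0]
wrist_force: [-3.6, -0.5, 13.3]
opening: 0.117
```

Contact comes at exactly the expected height. I release gently and rise.

```bash
python3 -m crank '[{"gripper":0.2,"travel":[0,0,-0.5],"angular":[0,0,0]},{"gripper":0.25,"travel":[0,0,0],"angular":[0,0,0]},{"gripper":0.25,"travel":[0,0,0],"angular":[0,0,0]}]'; python3 -m crank '[{"gripper":0.25,"travel":[0,0,-15],"angular":[0,0,0]},{"gripper":0.25,"travel":[0,0,-40],"angular":[0,0,0]},{"gripper":0.25,"travel":[0,0,-50],"angular":[0,0,0]},{"gripper":0.8,"travel":[-40,0,-20],"angular":[0,0,0]},{"gripper":0.8,"travel":[-60,-10,0],"angular":[0,0,0]},{"gripper":0.8,"travel":[-55,-28,0],"angular":[0,0,0]},{"gripper":0.8,"travel":[-55,-28,0],"angular":[0,0,0]},{"gripper":0.8,"travel":[-40,-28,0],"angular":[0,0,0]},{"gripper":0.8,"travel":[-20,-28,0],"angular":[0,0,0]},{"gripper":0.8,"travel":[0,0,0],"angular":[0,0,0]},{"gripper":0.8,"travel":[0,0,0],"angular":[0,0,0]}]'; python3 - <<'E'
from h import *
for n in("side","top"):
    im,d=viewer.capture(n);cv2.imwrite(f"pics/{n}5.png",im)
    zoom(im,265,140,395,240,6,f"pics/{n}5z.png") if n=="side" else zoom(im,290,150,420,250,6,f"pics/{n}5z.png")
E
```

```text
clock: 8.28
tool_pos: [0.5492, -0.0013, 0.0607]
ee_rot: [-0.0, 0.707, 0.707, 0.0]
wrist_force: [-0.5, 0.7, -0.1]
opening: 0.248
clock: 9.65
tool_pos: [0.428, -0.2711, 0.1865]
ee_rot: [0.0, 0.707, 0.708, 0.0]
wrist_force: [1.3, 0.4, -1.0]
opening: 0.797
```

View pics/side5z.png

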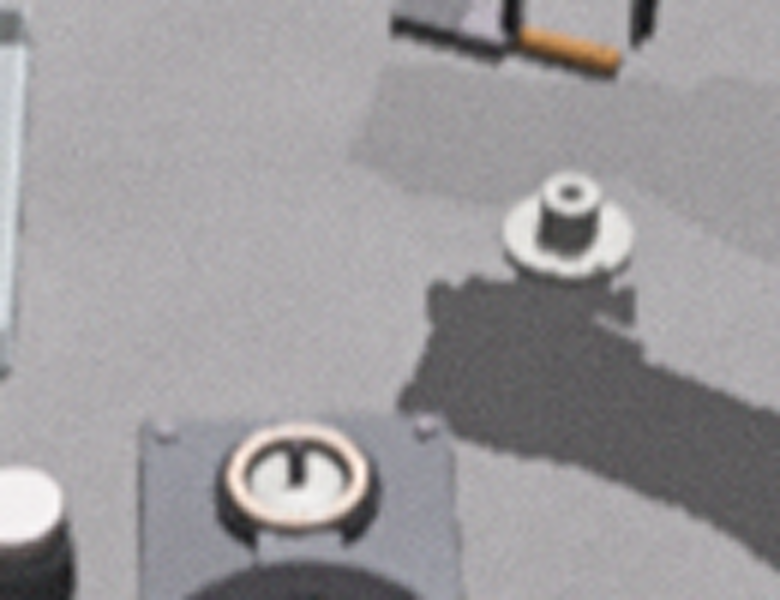

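View pics/top5z.png

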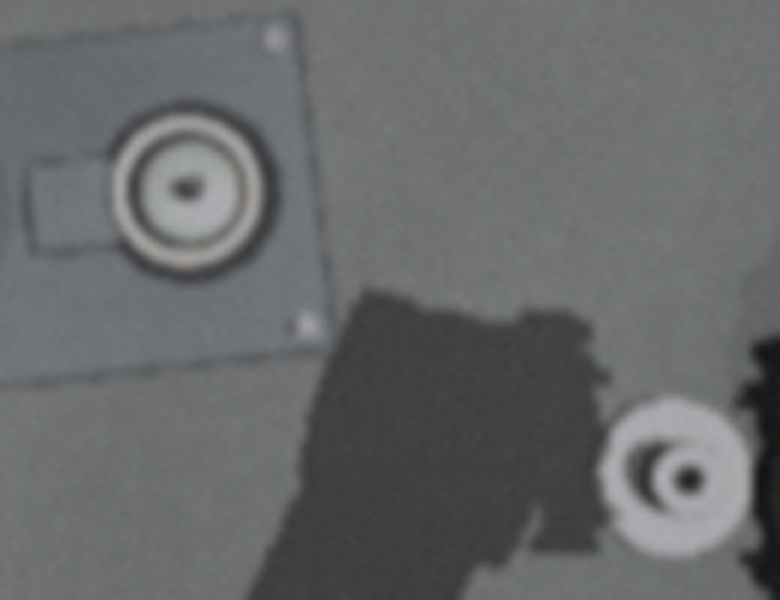

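The bangle sits concentric around the post, at side (314.5,219.5) and top (321,181.5). Next I measure the collar relative to the post within each camera.

```bash
python3 - <<'E'
from h import *
t=cv2.imread("pics/top5.png");s=cv2.imread("pics/side5.png")
print("bangle z44");ells("top",t,303,162,342,202,125,255,.044);ells("side",s,298,205,332,232,178,255,.044)
print("hub/bore z45");ells("top",t,394,220,413,240,0,85,.045,minA=3);ells("side",s,352,166,370,178,0,140,.045,minA=1)
print("flange");ells("top",t,384,210,415,250,130,255,.010);ells("side",s,344,164,376,192,190,255,.01)
for r in range(168,190,1): print(r,cv2.cvtColor(s,cv2.COLOR_BGR2GRAY)[r,346:374])
E
```

```text
bangle z44
top outer px [321.5 181.6] ell [ 0.5877 -0.0054] [51.7 52.1] circ 0.5875 -0.0055 53.5
top outer px [320.5 181.3] ell [ 0.5885 -0.0021] [80.6 80.7] circ 0.5886 -0.0019 82.3
top hole px [320.5 181.2] ell [ 0.5889 -0.0019] [65.5 66.1] circ 0.5889 -0.0017 67.5
side outer px [314.2 218.4] ell [5.835e-01 1.000e-04] [80.6 84.9] circ 0.5837 -0.0008 87.4
side hole px [314.1 216.9] ell [ 0.5837 -0.0051] [49.4 65.3] circ 0.583 0.0022 67.8
hub/bore z45
top outer px [404.4 229.5] ell [ 0.4269 -0.2697] [10.5 11.5] circ 0.4265 -0.2699 12.3
top outer px [397.3 228.3] ell [ 0.4315 -0.2475] [15.8 28.9] circ 0.4305 -0.2515 30.5
side outer px [359.2 176.1] ell [ 0.4247 -0.2405] [22.  44.6] circ 0.4238 -0.2406 42.5
side outer px [359.6 171.7] ell [ 0.422  -0.2659] [10.2 11.4] circ 0.4215 -0.2658 12.3
flange
top outer px [402.3 229.1] ell [ 0.427  -0.2713] [81.8 88.9] circ 0.4274 -0.2699 90.4
top hole px [404.4 229.5] ell [ 0.4254 -0.2782] [17.7 18.9] circ 0.4258 -0.2781 19.8
top hole px [397.7 228.3] ell [ 0.43   -0.2566] [28.4 41.3] circ 0.4281 -0.2603 42.2
side outer px [359.  179.6] ell [ 0
[... 2053 characters left out ...]
179 163 122  91 113 140 178 199 199 201 219 221 218 210 221 200
 151 153 177 152 117 125 165 170 175 167]
185 [171 173 170 179 156  95  71  83 107 125 130 146 180 197 191 180 181 150
 113  96 109 120 126 160 171 169 172 174]
186 [143 145 153 154 141  96  85  79  78  84  79  88 109 112 119 114 108  90
  83  79  93 147 160 172 170 170 172 174]
187 [102 102 102 102 105  94  95  93  86  88  80  82  79  80  74  78  85  81
  83  86 111 161 153 146 151 169 170 175]
188 [ 89  95  91  93  92  92  90  98  93  94  91  96  94  87  91  87  92  90
  88  90 108 136 112 104 119 161 171 176]
189 [ 98 100  97  93  96  96 100  90  91  97  93  96  93  96 100  95  93  90
  92  93  89  98  86  91 110 165 171 171]
```

In the top view the bangle is about 3.5 mm off the post axis toward +y, which is the full play on the boss. Before adding the collar I'll nudge it toward centre with closed fingers from the +y side.

```bash
python3 -m crank '[{"gripper":0,"travel":[25,12,0],"angular":[0,0,0]},{"gripper":0,"travel":[50,24,0],"angular":[0,0,0]},{"gripper":0,"travel":[52,25,0],"angular":[0,0,0]},{"gripper":0,"travel":[52,25,0],"angular":[0,0,0]},{"gripper":0,"travel":[52,25,0],"angular":[0,0,0]},{"gripper":0,"travel":[52,25,0],"angular":[0,0,0]},{"gripper":0,"travel":[35,15,0],"angular":[0,0,0]},{"gripper":0,"travel":[17,7,0],"angular":[0,0,0]},{"gripper":0,"travel":[0,0,0],"angular":[0,0,0]}]'; python3 -m crank '[{"gripper":0,"travel":[0,0,30],"angular":[0,0,0]},{"gripper":0,"travel":[0,0,40],"angular":[0,0,0]},{"gripper":0,"travel":[0,0,40],"angular":[0,0,0]},{"gripper":0,"travel":[0,0,12],"angular":[0,0,0]},{"gripper":0,"travel":[0,0,0],"angular":[0,0,0]}]'; python3 - <<'E'
from h import *
im,d=viewer.capture("side");cv2.imwrite("pics/side6.png",im);zoom(im,265,163,365,253,6,"pics/side6z.png")
E
```

```text
clock: 10.88
tool_pos: [0.5851, 0.065, 0.1857]
ee_rot: [-0.0, 0.706, 0.708, 0.0]
wrist_force: [-0.3, 0.9, -0.5]
opening: 0.002
clock: 11.5
tool_pos: [0.585, 0.063, 0.064]
ee_rot: [-0.0, 0.707, 0.707, -0.0]
wrist_force: [1.1, 0.2, -0.6]
opening: 0.001
```

View pics/side6z.png

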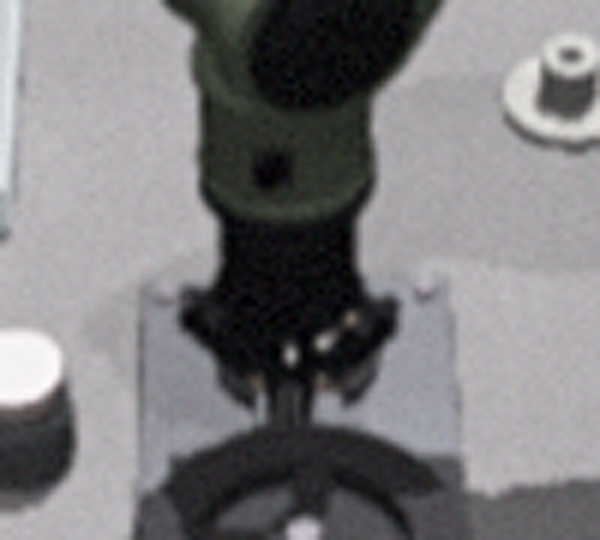

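```bash
python3 -m crank '[{"gripper":0,"travel":[-4,0,2],"angular":[0,0,0]},{"gripper":0,"travel":[-4,0,0],"angular":[0,0,0]},{"gripper":0,"travel":[-2,0,0],"angular":[0,0,0]},{"gripper":0,"travel":[0,0,0],"angular":[0,0,0]}]';python3 -m crank '[{"gripper":0,"travel":[-2,0,0],"angular":[0,0,0]},{"gripper":0,"travel":[0,0,0],"angular":[0,0,0]}]';python3 -m crank '[{"gripper":0,"travel":[-1,0,0],"angular":[0,0,0]},{"gripper":0,"travel":[0,0,0],"angular":[0,0,0]}]';python3 -m crank '[{"gripper":0,"travel":[-1,0,0],"angular":[0,0,0]},{"gripper":0,"travel":[0,0,0],"angular":[0,0,0]}]'
```

```text
clock: 12.05
tool_pos: [0.5852, 0.0535, 0.062]
ee_rot: [0.0, 0.707, 0.707, 0.0]
wrist_force: [0.3, -0.4, -0.4]
opening: 0.003
clock: 12.3
tool_pos: [0.5851, 0.0517, 0.0618]
ee_rot: [-0.0, 0.707, 0.707, 0.0]
wrist_force: [0.5, -1.0, -0.0]
opening: 0.001
clock: 12.55
tool_pos: [0.5851, 0.0507, 0.0618]
ee_rot: [-0.0, 0.707, 0.707, -0.0]
wrist_force: [0.6, 1.3, -0.3]
opening: 0.001
clock: 12.8
tool_pos: [0.5851, 0.0497, 0.0618]
ee_rot: [-0.0, 0.707, 0.707, -0.0]
wrist_force: [0.7, 0.3, 0.8]
opening: 0.001
```

```bash
python3 -m crank '[{"gripper":0,"travel":[6,0,0],"angular":[0,0,0]},{"gripper":0,"travel":[0,0,-35],"angular":[0,0,0]},{"gripper":0,"travel":[0,0,-50],"angular":[0,0,0]},{"gripper":0,"travel":[-10,-5,-40],"angular":[0,0,0]},{"gripper":0.8,"travel":[-45,-22,0],"angular":[0,0,0]},{"gripper":0.8,"travel":[-52,-26,0],"angular":[0,0,0]},{"gripper":0.8,"travel":[-52,-26,0],"angular":[0,0,0]},{"gripper":0.8,"travel":[-52,-26,0],"angular":[0,0,0]},{"gripper":0.8,"travel":[-52,-26,0],"angular":[0,0,0]},{"gripper":0.8,"travel":[-40,-20,0],"angular":[0,0,0]},{"gripper":0.8,"travel":[-20,-10,0],"angular":[0,0,0]},{"gripper":0.8,"travel":[0,0,0],"angular":[0,0,0]}]'; python3 - <<'E'
from h import *
t,d=viewer.capture("top");cv2.imwrite("pics/top7.png",t);s,d=viewer.capture("side");cv2.imwrite("pics/side7.png",s)
ells("top",t,303,162,342,202,125,255,.044);ells("side",s,298,205,332,232,178,255,.044)
zoom(t,290,150,420,250,6,"pics/top7z.png")
print(manip.get_state()["tool_pos"].round(4) if hasattr(manip.get_state()["tool_pos"],"round") else manip.get_state()["tool_pos"])
E
```

```text
clock: 14.3
tool_pos: [0.4238, -0.2686, 0.1868]
ee_rot: [0.0, 0.708, 0.707, -0.0]
wrist_force: [-0.2, 1.2, 0.1]
opening: 0.8
top outer px [321.5 181.6] ell [ 0.5877 -0.0053] [50.9 52. ] circ 0.5876 -0.0053 53.1
top outer px [321.5 181.3] ell [ 0.5886 -0.0051] [80.2 80.7] circ 0.5885 -0.0049 82.3
top hole px [321.5 181.2] ell [ 0.5889 -0.0053] [66.  66.5] circ 0.589 -0.0052 67.9
side outer px [314.2 217.7] ell [ 0.5836 -0.0027] [80.3 86.2] circ 0.586 -0.0035 89.5
side hole px [314.2 216.4] ell [ 0.5838 -0.0086] [49.1 64.9] circ 0.5831 -0.001 67.8
[ 0.4249 -0.2667  0.1869]
```

View pics/top7z.png

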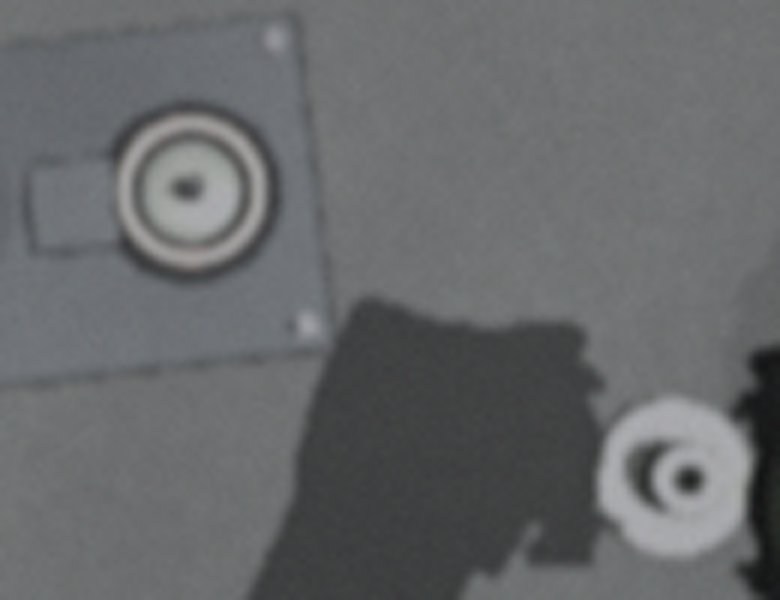

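The bangle is now concentric with the seat, at top y -0.0051 against -0.0053. Now I grasp the collar hub.

```bash
python3 -m crank '[{"gripper":0.8,"travel":[-1,-0.5,30],"angular":[0,0,0]},{"gripper":0.8,"travel":[0,0,45],"angular":[0,0,0]},{"gripper":0.8,"travel":[0,0,45],"angular":[0,0,0]},{"gripper":0.8,"travel":[0,0,22],"angular":[0,0,0]},{"gripper":0.8,"travel":[0,0,5],"angular":[0,0,0]},{"gripper":0.8,"travel":[0,0,0],"angular":[0,0,0]}]'; python3 -m crank '[{"gripper":0.55,"travel":[0,0,0],"angular":[0,0,0]},{"gripper":0.3,"travel":[0,0,0],"angular":[0,0,0]},{"gripper":0.3,"travel":[0,0,0],"angular":[0,0,0]},{"gripper":0.3,"travel":[0,0,0],"angular":[0,0,0]}]' 40;  python3 - <<'E'
from h import *
im,d=viewer.capture("side");cv2.imwrite("pics/side8.png",im);zoom(im,310,120,410,200,6,"pics/side8z.png")
E
```

```text
clock: 15.15
tool_pos: [0.4246, -0.2678, 0.0403]
ee_rot: [0.0, 0.706, 0.708, 0.0]
wrist_force: [-0.3, -0.0, 0.7]
opening: 0.803
clock: 15.65
tool_pos: [0.4243, -0.2687, 0.0409]
ee_rot: [0.001, 0.707, 0.707, 0.0]
wrist_force: [-0.5, 2.1, 13.2]
opening: 0.455
```

View pics/side8z.png

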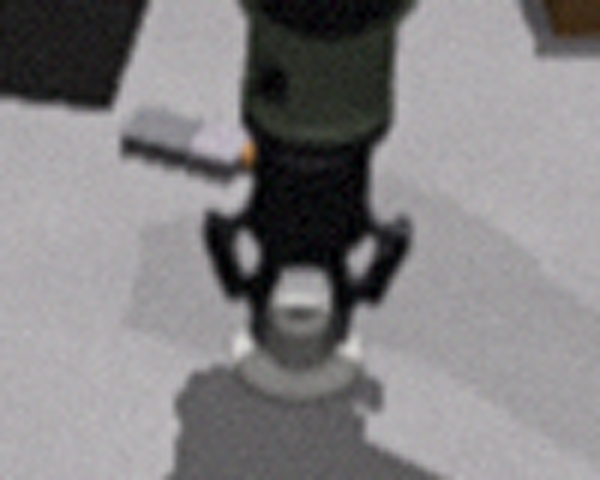

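The opening of 38.7 mm fits the 40 mm hub, and the flange is free below the fingers. I lift and carry it over the post.

```bash
python3 -m crank '[{"gripper":0.3,"travel":[0,0,-15],"angular":[0,0,0]},{"gripper":0.3,"travel":[0,0,-40],"angular":[0,0,0]},{"gripper":0.3,"travel":[0,0,-35],"angular":[0,0,0]},{"gripper":0.3,"travel":[24,15,0],"angular":[0,0,0]},{"gripper":0.3,"travel":[45,28,0],"angular":[0,0,0]},{"gripper":0.3,"travel":[45,28,0],"angular":[0,0,0]},{"gripper":0.3,"travel":[45,28,0],"angular":[0,0,0]},{"gripper":0.3,"travel":[45,28,0],"angular":[0,0,0]},{"gripper":0.3,"travel":[40,23,0],"angular":[0,0,0]},{"gripper":0.3,"travel":[20,12,0],"angular":[0,0,0]},{"gripper":0.3,"travel":[0,0,0],"angular":[0,0,0]},{"gripper":0.3,"travel":[0,0,0],"angular":[0,0,0]}]'; python3 - <<'E'
from h import *
im,d=viewer.capture("side");cv2.imwrite("pics/side9.png",im);zoom(im,265,153,365,253,6,"pics/side9z.png")
print(np.round(manip.get_state()["tool_pos"],4))
E
```

```text
clock: 17.2
tool_pos: [0.5852, -0.0056, 0.1301]
ee_rot: [0.0, 0.707, 0.707, -0.0]
wrist_force: [-0.1, -0.6, -2.8]
opening: 0.452
[ 0.5852 -0.0058  0.1301]
```

View pics/side9z.png

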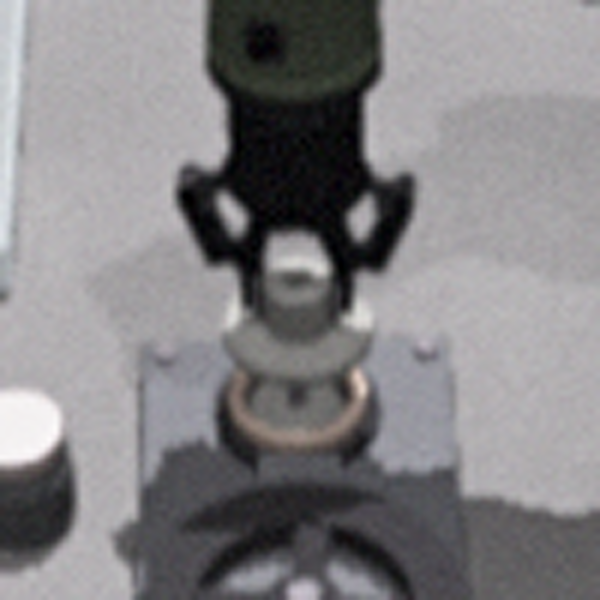

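The collar hangs level, at about u 314.4 against the post at about u 314.1. I correct +1.7 mm in y and +1 mm in x, then lower in stages while watching the force.

```bash
python3 -m crank '[{"gripper":0.3,"travel":[1.7,1,10],"angular":[0,0,0]},{"gripper":0.3,"travel":[0,0,10],"angular":[0,0,0]},{"gripper":0.3,"travel":[0,0,0],"angular":[0,0,0]},{"gripper":0.3,"travel":[0,0,4],"angular":[0,0,0]},{"gripper":0.3,"travel":[0,0,0],"angular":[0,0,0]}]'; python3 -m crank '[{"gripper":0.3,"travel":[0,0,2],"angular":[0,0,0]},{"gripper":0.3,"travel":[0,0,2],"angular":[0,0,0]},{"gripper":0.3,"travel":[0,0,0],"angular":[0,0,0]}]';python3 -m crank '[{"gripper":0.3,"travel":[0,0,2],"angular":[0,0,0]},{"gripper":0.3,"travel":[0,0,2],"angular":[0,0,0]},{"gripper":0.3,"travel":[0,0,0],"angular":[0,0,0]}]'
```

```text
clock: 17.88
tool_pos: [0.5866, -0.0026, 0.1056]
ee_rot: [-0.0, 0.707, 0.707, -0.0]
wrist_force: [0.5, -0.6, -2.2]
opening: 0.456
clock: 18.25
tool_pos: [0.5866, -0.0026, 0.1017]
ee_rot: [-0.0, 0.707, 0.707, -0.0]
wrist_force: [-0.1, -0.4, -1.9]
opening: 0.454
clock: 18.62
tool_pos: [0.5866, -0.0026, 0.0976]
ee_rot: [-0.0, 0.707, 0.707, -0.0]
wrist_force: [-0.1, 1.0, -1.3]
opening: 0.457
```

The underside is now about 9 mm below the post's top with no reaction force, so it is threaded. I continue down.

```bash
python3 -m crank '[{"gripper":0.3,"travel":[-0.7,0,3],"angular":[0,0,0]},{"gripper":0.3,"travel":[0,0,3],"angular":[0,0,0]},{"gripper":0.3,"travel":[0,0,3],"angular":[0,0,0]},{"gripper":0.3,"travel":[0,0,0],"angular":[0,0,0]}]'; python3 -m crank '[{"gripper":0.3,"travel":[0,0,2],"angular":[0,0,0]},{"gripper":0.3,"travel":[0,0,0],"angular":[0,0,0]}]';python3 -m crank '[{"gripper":0.3,"travel":[0,0,1.5],"angular":[0,0,0]},{"gripper":0.3,"travel":[0,0,0],"angular":[0,0,0]}]'
```

```text
clock: 19.12
tool_pos: [0.5865, -0.0032, 0.0885]
ee_rot: [-0.0, 0.707, 0.707, -0.0]
wrist_force: [-0.1, 1.2, -1.4]
opening: 0.455
clock: 19.38
tool_pos: [0.5866, -0.0033, 0.0867]
ee_rot: [-0.0, 0.707, 0.707, -0.0]
wrist_force: [-0.2, -0.0, -2.0]
opening: 0.457
clock: 19.62
tool_pos: [0.5866, -0.0033, 0.0852]
ee_rot: [-0.0, 0.707, 0.707, -0.0]
wrist_force: [-0.1, 0.3, -3.0]
opening: 0.455
```

```bash
python3 -m crank '[{"gripper":0.3,"travel":[0,0,1],"angular":[0,0,0]},{"gripper":0.3,"travel":[0,0,0],"angular":[0,0,0]}]';python3 -m crank '[{"gripper":0.3,"travel":[0,0,0.7],"angular":[0,0,0]},{"gripper":0.3,"travel":[0,0,0],"angular":[0,0,0]}]'
```

```text
clock: 19.88
tool_pos: [0.5867, -0.0033, 0.085]
ee_rot: [0.0, 0.707, 0.707, 0.0]
wrist_force: [-5.2, -0.3, 10.7]
opening: 0.455
clock: 20.12
tool_pos: [0.5868, -0.0033, 0.0849]
ee_rot: [0.0, 0.707, 0.707, 0.0]
wrist_force: [-8.9, -0.5, 24.3]
opening: 0.455
```

Contact comes at TCP z 0.085, as expected for home. I release, rise and look.

```bash
python3 -m crank '[{"gripper":0.3,"travel":[0,0,-1.2],"angular":[0,0,0]},{"gripper":0.55,"travel":[0,0,0],"angular":[0,0,0]},{"gripper":0.75,"travel":[0,0,0],"angular":[0,0,0]},{"gripper":0.75,"travel":[0,0,0],"angular":[0,0,0]}]'; python3 -m crank '[{"gripper":0.75,"travel":[0,0,-20],"angular":[0,0,0]},{"gripper":0.75,"travel":[0,0,-45],"angular":[0,0,0]},{"gripper":0.75,"travel":[0,0,-45],"angular":[0,0,0]},{"gripper":0.75,"travel":[-40,-30,-25],"angular":[0,0,0]},{"gripper":0.75,"travel":[-45,-30,0],"angular":[0,0,0]},{"gripper":0.75,"travel":[-45,-30,0],"angular":[0,0,0]},{"gripper":0.75,"travel":[0,0,0],"angular":[0,0,0]},{"gripper":0.75,"travel":[0,0,0],"angular":[0,0,0]}]'; python3 - <<'E'
from h import *
im,d=viewer.capture("side");cv2.imwrite("pics/side10.png",im);zoom(im,265,193,365,293,6,"pics/side10z.png")
im,d=viewer.capture("top");cv2.imwrite("pics/top10.png",im);zoom(im,220,140,350,230,6,"pics/top10z.png")
E
```

```text
clock: 20.62
tool_pos: [0.5867, -0.0033, 0.0847]
ee_rot: [-0.0, 0.707, 0.707, -0.0]
wrist_force: [-1.0, -0.1, 0.3]
opening: 0.748
clock: 21.62
tool_pos: [0.4972, -0.1331, 0.2209]
ee_rot: [0.001, 0.707, 0.707, 0.0]
wrist_force: [0.1, -0.0, 1.1]
opening: 0.751
```

View pics/side10z.png

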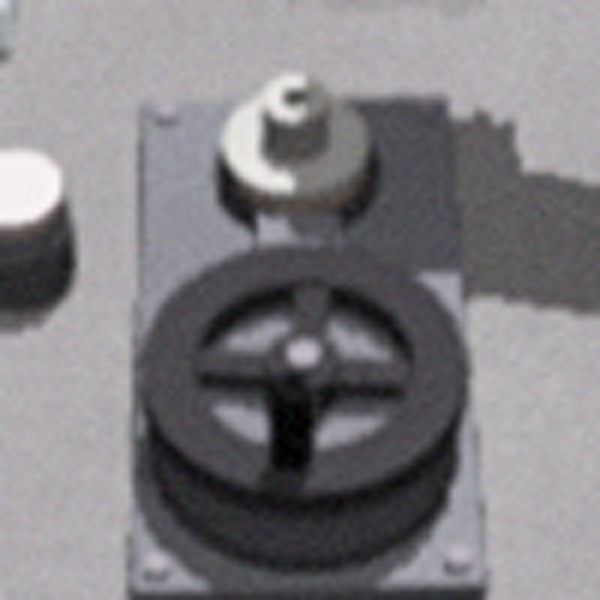

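View pics/top10z.png

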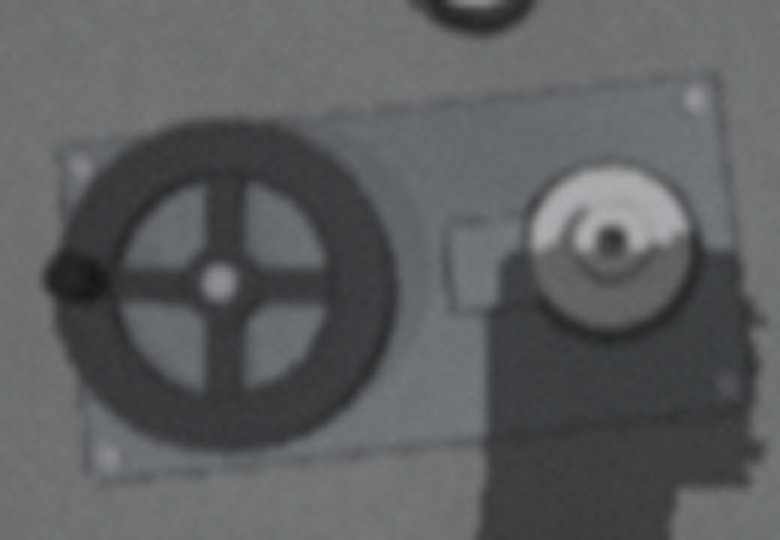

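The collar is flat on the bangle with the post in its bore. The handle is the dark blob at top (232.5,186.5) and side (313.5,265). I'll check the handle estimate, axis plus 68 mm along the spoke, in both views.

```bash
python3 - <<'E'
from h import *
t=cv2.imread("pics/top10.png");s=cv2.imread("pics/side10.png")
print("cap");ells("top",t,250,180,264,194,95,255,.095,minA=3);ells("side",s,308,246,324,257,120,255,.095,minA=2)
print("holes")
ells("top",t,238,168,275,206,78,255,.092,minA=20)
print("dark handle top z152");ells("top",t,224,176,246,198,0,44,.152,minA=5)
print("dark handle side");ells("side",s,304,250,324,278,0,30,.152,minA=5)
A=np.array([.5668,.1995]);H=A+.068*np.array([.02,1])
for z in(.096,.152): print("pred handle",z,proj("top",[H[0]+.0026,H[1]-.0019,z]).round(1),proj("side",[H[0]-.0027,H[1]+.0015,z]).round(1))
E
```

```text
cap
top outer px [250.8 192.6] ell [0.5528 0.2166] [ 6.  10.7] circ 0.5534 0.2154 11.5
top outer px [256.1 186.6] ell [0.5709 0.1997] [17.2 18.1] circ 0.5708 0.1999 18.9
top outer px [262.8 180.9] ell [0.5891 0.1789] [ 4.6 10.8] circ 0.5878 0.1793 10.7
top outer px [250.8 181. ] ell [0.5891 0.2161] [ 8.6 14. ] circ 0.5874 0.2149 15.6
side outer px [315.1 251.3] ell [0.5657 0.1976] [17.9 18.7] circ 0.5653 0.1976 20.0
side outer px [321.8 249.2] ell [0.5453 0.1876] [11.1 22.9] circ 0.545 0.1879 24.7
side outer px [309.6 248.1] ell [0.5845 0.1854] [12.7 23.1] circ 0.5833 0.1877 24.0
holes
top outer px [266.1 196.2] ell [0.5411 0.1693] [32.6 51.5] circ 0.5378 0.1665 55.7
top outer px [248.  196.1] ell [0.5422 0.2257] [33.7 54.2] circ 0.5386 0.2296 59.2
top outer px [256.2 186.6] ell [0.5712 0.2002] [20.3 21.7] circ 0.571 0.2002 22.6
top outer px [248.1 178.3] ell [0.5976 0.2249] [31.7 51.3] circ 0.6013 0.2281 55.9
top outer px [266.1 178.4] ell [0.5965 0.1686] [33.5 51.8] circ 0.6 0.1652 56.2
dark handle top z152
top outer px [233.1 186.1] ell [0.5691 0.2589] [23.9 31. ] circ 0.5687 0.2581 32.1
dark handle side
side outer px [313.3 276.1] ell [0.5642 0.3402] [11.  69.2] circ 0.5602 0.3377 58.5
side outer px [319.1 258.6] ell [0.5479 0.2736] [ 8.6 14.2] circ 0.5485 0.2741 15.0
side outer px [311.4 261.8] ell [0.5707 0.2899] [37.1 61.9] circ 0.5754 0.2939 68.1
pred handle 0.096 [234.9 187.1] [313.6 268.6]
pred handle 0.152 [230.7 185.6] [313.4 257. ]
```

Both views agree with a handle top at (0.568, 0.2675). I move above it and open wide enough.

```bash
python3 -m crank '[{"gripper":0.7,"travel":[25,5,0],"angular":[0,0,0]},{"gripper":0.7,"travel":[50,9,0],"angular":[0,0,0]},{"gripper":0.7,"travel":[55,10,0],"angular":[0,0,0]},{"gripper":0.7,"travel":[55,10,0],"angular":[0,0,0]},{"gripper":0.7,"travel":[55,10,0],"angular":[0,0,0]},{"gripper":0.7,"travel":[55,10,0],"angular":[0,0,0]},{"gripper":0.7,"travel":[50,8,0],"angular":[0,0,0]},{"gripper":0.7,"travel":[35,6,0],"angular":[0,0,0]},{"gripper":0.7,"travel":[20,3,0],"angular":[0,0,0]},{"gripper":0.7,"travel":[0,0,0],"angular":[0,0,0]},{"gripper":0.7,"travel":[0,0,0],"angular":[0,0,0]}]'; python3 - <<'E'
from h import *
p=manip.get_state();print(np.round(p["tool_pos"],4),np.round(p["qpos"],2))
for n in("side","top"):
    im,d=viewer.capture(n);cv2.imwrite(f"pics/{n}11.png",im)
    c=proj(n,[.568,.2675,.152]);u0,v0=int(c[0])-50,int(c[1])-45
    zoom(im,u0,v0,u0+100,v0+90,6,f"pics/{n}11z.png");print(n,u0,v0)
E
```

```text
clock: 23.1
tool_pos: [0.5675, 0.2655, 0.2197]
ee_rot: [0.0, 0.707, 0.707, -0.0]
wrist_force: [0.4, -1.1, -0.6]
opening: 0.701
[0.5675 0.2655 0.2197] [-0.22  0.6  -0.46  1.61  0.3   1.   -0.78]
side 262 211
top 180 141
```

View pics/side11z.png

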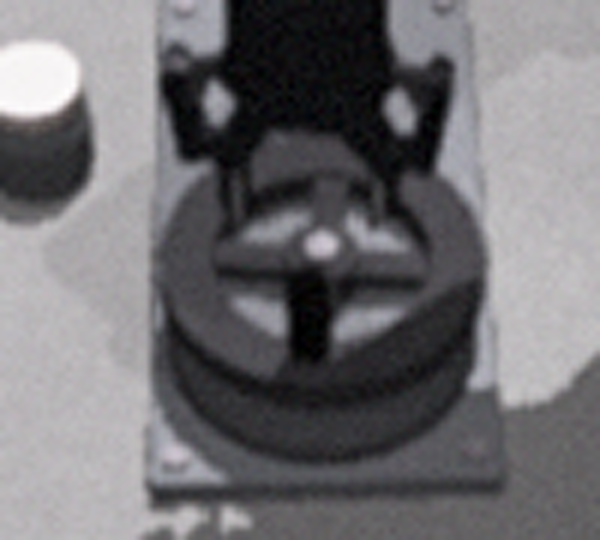

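The fingers, at zoom x 235 and 388, are centred on the handle at about 311. I descend and grip.

```bash
python3 -m crank '[{"gripper":0.7,"travel":[2,0.5,20],"angular":[0,0,0]},{"gripper":0.7,"travel":[0,0,30],"angular":[0,0,0]},{"gripper":0.7,"travel":[0,0,25],"angular":[0,0,0]},{"gripper":0.7,"travel":[0,0,10],"angular":[0,0,0]},{"gripper":0.7,"travel":[0,0,0],"angular":[0,0,0]}]'; python3 -m crank '[{"gripper":0.4,"travel":[0,0,0],"angular":[0,0,0]},{"gripper":0.15,"travel":[0,0,0],"angular":[0,0,0]},{"gripper":0.15,"travel":[0,0,0],"angular":[0,0,0]},{"gripper":0.15,"travel":[0,0,0],"angular":[0,0,0]}]' 40;  python3 - <<'E'
from h import *
im,d=viewer.capture("side");cv2.imwrite("pics/side12.png",im);zoom(im,262,211,362,301,6,"pics/side12z.png")
p=manip.get_state();print(np.round(p["tool_pos"],4),np.round(p["wrist_force"],1))
E
```

```text
clock: 23.82
tool_pos: [0.5677, 0.2684, 0.1343]
ee_rot: [-0.0, 0.707, 0.707, -0.0]
wrist_force: [0.7, 0.3, 0.5]
opening: 0.7
clock: 24.32
tool_pos: [0.5684, 0.2689, 0.1358]
ee_rot: [0.0, 0.707, 0.707, 0.001]
wrist_force: [-0.1, -0.3, 6.0]
opening: 0.271
[0.5684 0.2689 0.1358] [-0.5 -1.5  4.7]
```

View pics/side12z.png

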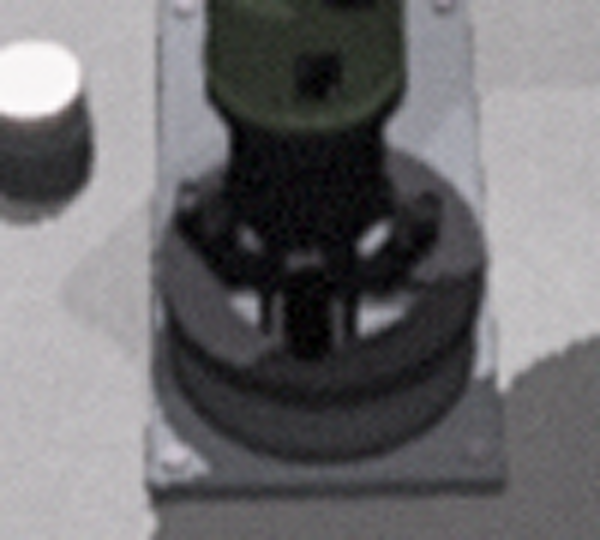

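Opening 0.271 (23 mm) matches the 24 mm sleeve. I'll work out the arc steps and then start turning clockwise, which is toward +x here.

```bash
python3 - <<'E'
import numpy as np
th=np.arange(0,2.21,.1);x=68*np.sin(th+.02);y=68*np.cos(th+.02)
for i in range(len(th)-1): print(f"{th[i+1]:.1f} step[{y[i+1]-y[i]:.1f},{x[i+1]-x[i]:.1f}] TCP({568.4-1.4+x[i+1]:.1f},{268.9-68+y[i+1]:.1f})")
E
python3 -m crank '[{"gripper":0.15,"travel":[-0.5,6.8,0],"angular":[0,0,0]},{"gripper":0.15,"travel":[-1.1,6.7,0],"angular":[0,0,0]}]'; python3 -m crank '[{"gripper":0.15,"travel":[-1.8,6.6,0],"angular":[0,0,0]},{"gripper":0.15,"travel":[-2.4,6.3,0],"angular":[0,0,0]}]'
```

```text
0.1 step[-0.5,6.8] TCP(575.1,268.4)
0.2 step[-1.1,6.7] TCP(581.8,267.3)
0.3 step[-1.8,6.6] TCP(588.4,265.4)
0.4 step[-2.5,6.3] TCP(594.7,263.0)
0.5 step[-3.1,6.1] TCP(600.8,259.9)
0.6 step[-3.7,5.7] TCP(606.5,256.2)
0.7 step[-4.2,5.3] TCP(611.8,252.0)
0.8 step[-4.7,4.9] TCP(616.7,247.3)
0.9 step[-5.2,4.4] TCP(621.1,242.1)
1.0 step[-5.6,3.8] TCP(624.9,236.5)
1.1 step[-6.0,3.3] TCP(628.2,230.5)
1.2 step[-6.3,2.7] TCP(630.9,224.3)
1.3 step[-6.5,2.0] TCP(632.9,217.8)
1.4 step[-6.7,1.4] TCP(634.2,211.1)
1.5 step[-6.8,0.7] TCP(634.9,204.4)
1.6 step[-6.8,0.0] TCP(634.9,197.6)
1.7 step[-6.8,-0.7] TCP(634.2,190.8)
1.8 step[-6.7,-1.3] TCP(632.9,184.1)
1.9 step[-6.5,-2.0] TCP(630.9,177.6)
2.0 step[-6.3,-2.6] TCP(628.3,171.4)
2.1 step[-6.0,-3.3] TCP(625.0,165.4)
2.2 step[-5.6,-3.8] TCP(621.2,159.8)
clock: 24.62
tool_pos: [0.5816, 0.2674, 0.1358]
ee_rot: [0.0, 0.707, 0.707, 0.0]
wrist_force: [-3.2, -0.7, 7.5]
opening: 0.266
clock: 24.88
tool_pos: [0.5945, 0.2632, 0.1358]
ee_rot: [0.0, 0.707, 0.707, 0.0]
wrist_force: [-4.3, -1.7, 7.6]
opening: 0.274
```

```bash
python3 -m crank '[{"gripper":0.15,"travel":[-3.1,6.1,0],"angular":[0,0,0]}]'; python3 -m crank '[{"gripper":0.15,"travel":[-3.7,5.7,0],"angular":[0,0,0]}]';python3 -m crank '[{"gripper":0.15,"travel":[-4.2,5.3,0],"angular":[0,0,0]}]'
```

```text
clock: 25.0
tool_pos: [0.6006, 0.2602, 0.1358]
ee_rot: [-0.0, 0.707, 0.708, 0.0]
wrist_force: [-4.2, -0.4, 7.3]
opening: 0.268
clock: 25.12
tool_pos: [0.6063, 0.2566, 0.1358]
ee_rot: [-0.0, 0.707, 0.708, 0.001]
wrist_force: [-2.7, -0.4, 7.2]
opening: 0.268
clock: 25.25
tool_pos: [0.6116, 0.2524, 0.1358]
ee_rot: [-0.0, 0.707, 0.708, 0.001]
wrist_force: [-3.6, 0.5, 6.6]
opening: 0.266
```

```bash
python3 -m crank '[{"gripper":0.15,"travel":[-2.4,2.5,0],"angular":[0,0,0]}]'; python3 -m crank '[{"gripper":0.15,"travel":[-2.4,2.4,0],"angular":[0,0,0]}]';python3 -m crank '[{"gripper":0.15,"travel":[-2.6,2.2,0],"angular":[0,0,0]}]'; python3 -m crank '[{"gripper":0.15,"travel":[-2.6,2.2,0],"angular":[0,0,0]}]'
```

```text
clock: 25.38
tool_pos: [0.6143, 0.2499, 0.1358]
ee_rot: [0.0, 0.707, 0.707, 0.001]
wrist_force: [-2.6, 2.1, 6.1]
opening: 0.267
clock: 25.5
tool_pos: [0.6165, 0.2477, 0.1358]
ee_rot: [-0.0, 0.707, 0.708, 0.001]
wrist_force: [-1.5, 0.9, 6.0]
opening: 0.27
clock: 25.62
tool_pos: [0.6187, 0.2452, 0.1358]
ee_rot: [-0.0, 0.707, 0.708, 0.001]
wrist_force: [-2.4, 2.0, 5.3]
opening: 0.271
clock: 25.75
tool_pos: [0.6209, 0.2426, 0.1358]
ee_rot: [-0.0, 0.707, 0.708, 0.001]
wrist_force: [-2.8, 1.8, 4.9]
opening: 0.271
```

```bash
python3 -m crank '[{"gripper":0.15,"travel":[-2.8,2.0,0],"angular":[0,0,0]}]'; python3 -m crank '[{"gripper":0.15,"travel":[-2.8,1.9,0],"angular":[0,0,0]}]';python3 -m crank '[{"gripper":0.15,"travel":[-3.0,1.7,0],"angular":[0,0,0]}]'; python3 -m crank '[{"gripper":0.15,"travel":[-3.0,1.6,0],"angular":[0,0,0]}]'
```

```text
clock: 25.88
tool_pos: [0.6229, 0.2399, 0.1358]
ee_rot: [-0.0, 0.707, 0.708, 0.001]
wrist_force: [-2.0, 2.0, 5.9]
opening: 0.271
clock: 26.0
tool_pos: [0.6246, 0.2373, 0.1358]
ee_rot: [-0.0, 0.707, 0.708, 0.001]
wrist_force: [-5.8, 4.7, 5.4]
opening: 0.268
clock: 26.12
tool_pos: [0.6259, 0.2352, 0.1358]
ee_rot: [-0.001, 0.706, 0.708, 0.001]
wrist_force: [-7.3, 8.1, 5.5]
opening: 0.275
clock: 26.25
tool_pos: [0.6272, 0.233, 0.1358]
ee_rot: [-0.001, 0.706, 0.708, 0.001]
wrist_force: [-8.5, 11.2, 5.1]
opening: 0.266
```

```bash
python3 -m crank '[{"gripper":0.15,"travel":[-3.1,1.4,0],"angular":[0,0,0]}]'; python3 -m crank '[{"gripper":0.15,"travel":[-3.2,1.3,0],"angular":[0,0,0]}]'
```

```text
clock: 26.38
tool_pos: [0.6285, 0.2303, 0.1358]
ee_rot: [-0.001, 0.706, 0.708, 0.001]
wrist_force: [-7.0, 12.7, 4.0]
opening: 0.27
clock: 26.5
tool_pos: [0.6298, 0.2273, 0.1358]
ee_rot: [-0.001, 0.706, 0.708, 0.002]
wrist_force: [-5.6, 13.1, 4.0]
opening: 0.268
```

The resistance is near its peak, with about 14 N tangential at about 1.15 rad from the start. I keep a firm hold and continue in small steps.

```bash
python3 -m crank '[{"gripper":0.15,"travel":[-3.2,1.1,0],"angular":[0,0,0]}]' 60; python3 -m crank '[{"gripper":0.15,"travel":[-3.2,1.0,0],"angular":[0,0,0]}]'; python3 -m crank '[{"gripper":0.15,"travel":[-3.3,0.8,0],"angular":[0,0,0]}]'; python3 -m crank '[{"gripper":0.15,"travel":[-3.3,0.6,0],"angular":[0,0,0]}]'
```

```text
clock: 26.62
tool_pos: [0.6311, 0.224, 0.1359]
ee_rot: [-0.001, 0.706, 0.708, 0.002]
wrist_force: [-4.1, 11.7, 4.1]
opening: 0.265
clock: 26.75
tool_pos: [0.6324, 0.2203, 0.1359]
ee_rot: [-0.001, 0.706, 0.708, 0.001]
wrist_force: [-4.6, 9.0, 4.0]
opening: 0.265
clock: 26.88
tool_pos: [0.6334, 0.2162, 0.1359]
ee_rot: [-0.001, 0.706, 0.708, 0.001]
wrist_force: [-3.2, 4.9, 4.9]
opening: 0.268
clock: 27.0
tool_pos: [0.6343, 0.212, 0.1358]
ee_rot: [-0.0, 0.707, 0.708, 0.001]
wrist_force: [-1.4, 0.6, 6.8]
opening: 0.266
```

The force gave way and the top is at about 1.36 rad. The wheel is held just past it, so I guide it through the run-on zone until the forward push dies.

```bash
python3 -m crank '[{"gripper":0.15,"travel":[-3.4,0.4,0],"angular":[0,0,0]}]'; python3 -m crank '[{"gripper":0.15,"travel":[-3.4,0.2,0],"angular":[0,0,0]}]'; python3 -m crank '[{"gripper":0.15,"travel":[-3.4,0.1,0],"angular":[0,0,0]}]'; python3 -m crank '[{"gripper":0.15,"travel":[-3.4,-0.1,0],"angular":[0,0,0]}]'
```

```text
clock: 27.12
tool_pos: [0.6349, 0.2076, 0.1358]
ee_rot: [0.0, 0.707, 0.707, 0.0]
wrist_force: [-1.8, -2.8, 7.3]
opening: 0.264
clock: 27.25
tool_pos: [0.6352, 0.2035, 0.1358]
ee_rot: [0.001, 0.707, 0.707, 0.0]
wrist_force: [-2.8, -5.6, 8.1]
opening: 0.267
clock: 27.38
tool_pos: [0.6353, 0.1999, 0.1358]
ee_rot: [0.001, 0.707, 0.707, -0.0]
wrist_force: [-3.4, -5.4, 9.0]
opening: 0.266
clock: 27.5
tool_pos: [0.6351, 0.1966, 0.1359]
ee_rot: [0.001, 0.707, 0.707, 0.0]
wrist_force: [-2.7, -4.5, 8.4]
opening: 0.265
```

```bash
python3 -m crank '[{"gripper":0.15,"travel":[-2.6,-0.2,0],"angular":[0,0,0]}]'; python3 -m crank '[{"gripper":0.15,"travel":[-2.4,-0.2,0],"angular":[0,0,0]}]'; python3 -m crank '[{"gripper":0.15,"travel":[-1.2,-0.1,0],"angular":[0,0,0]}]'
```

```text
clock: 27.62
tool_pos: [0.6349, 0.1943, 0.1359]
ee_rot: [0.0, 0.707, 0.707, 0.0]
wrist_force: [-1.7, -1.6, 8.1]
opening: 0.266
clock: 27.75
tool_pos: [0.6347, 0.1925, 0.1359]
ee_rot: [0.0, 0.707, 0.707, 0.001]
wrist_force: [-1.6, 0.3, 5.6]
opening: 0.267
clock: 27.88
tool_pos: [0.6346, 0.1917, 0.1359]
ee_rot: [0.0, 0.707, 0.707, 0.001]
wrist_force: [-1.7, 4.1, 3.6]
opening: 0.265
```

The forward push is gone and only plain friction is left, about 0.33 rad past the top. I settle, let go and rise.

```bash
python3 -m crank '[{"gripper":0.15,"travel":[0,0,0],"angular":[0,0,0]},{"gripper":0.15,"travel":[0,0,0],"angular":[0,0,0]}]' 20; python3 -m crank '[{"gripper":0.3,"travel":[0,0,0],"angular":[0,0,0]},{"gripper":0.5,"travel":[0,0,0],"angular":[0,0,0]},{"gripper":0.6,"travel":[0,0,0],"angular":[0,0,0]},{"gripper":0.6,"travel":[0,0,0],"angular":[0,0,0]}]'; python3 - <<'E'
from h import *
im,d=viewer.capture("side");cv2.imwrite("pics/side13.png",im);zoom(im,262,191,362,291,6,"pics/side13z.png")
E
python3 -m crank '[{"gripper":0.6,"travel":[0,0,-15],"angular":[0,0,0]},{"gripper":0.6,"travel":[0,0,-40],"angular":[0,0,0]},{"gripper":0.6,"travel":[0,0,-50],"angular":[0,0,0]},{"gripper":0.6,"travel":[-25,-15,-10],"angular":[0,0,0]},{"gripper":0.6,"travel":[-50,-20,0],"angular":[0,0,0]},{"gripper":0.6,"travel":[-55,-25,0],"angular":[0,0,0]},{"gripper":0.6,"travel":[-55,-25,0],"angular":[0,0,0]},{"gripper":0.6,"travel":[-55,-20,0],"angular":[0,0,0]},{"gripper":0.6,"travel":[-50,-15,0],"angular":[0,0,0]},{"gripper":0.6,"travel":[-25,-5,0],"angular":[0,0,0]},{"gripper":0.6,"travel":[0,0,0],"angular":[0,0,0]},{"gripper":0.6,"travel":[0,0,0],"angular":[0,0,0]}]'; python3 - <<'E'
from h import *
im,d=viewer.capture("side");cv2.imwrite("pics/side14.png",im);zoom(im,262,191,362,291,6,"pics/side14z.png")
t,d=viewer.capture("top");cv2.imwrite("pics/top14.png",t);zoom(t,220,140,350,230,6,"pics/top14z.png")
ells("top",t,238,168,275,206,78,255,.092,minA=20)
E
```

```text
clock: 28.12
tool_pos: [0.6346, 0.1917, 0.1359]
ee_rot: [0.0, 0.707, 0.707, 0.001]
wrist_force: [-2.0, 1.1, 6.5]
opening: 0.266
clock: 28.62
tool_pos: [0.6343, 0.1913, 0.1348]
ee_rot: [-0.0, 0.707, 0.707, -0.0]
wrist_force: [0.3, 0.4, 0.0]
opening: 0.598
clock: 30.18
tool_pos: [0.5099, -0.123, 0.2504]
ee_rot: [0.0, 0.707, 0.708, 0.0]
wrist_force: [0.5, 0.7, 0.2]
opening: 0.598
top outer px [265.  197.2] ell [0.538  0.1727] [32.9 52.7] circ 0.5343 0.1701 57.9
top outer px [246.9 195. ] ell [0.5457 0.2291] [33.1 53.2] circ 0.5418 0.2331 58.3
top outer px [256.2 186.6] ell [0.5712 0.2003] [20.4 21.4] circ 0.5709 0.2004 22.6
top outer px [267.1 179.4] ell [0.5929 0.1655] [33.1 51.5] circ 0.5957 0.1633 56.2
top outer px [249.2 177.4] ell [0.6004 0.2217] [32.2 51.5] circ 0.6035 0.2242 56.1
```

View pics/side13z.png

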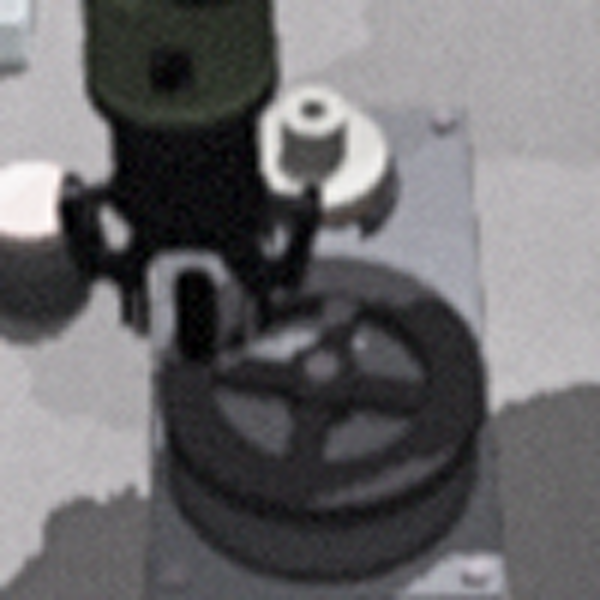

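View pics/side14z.png

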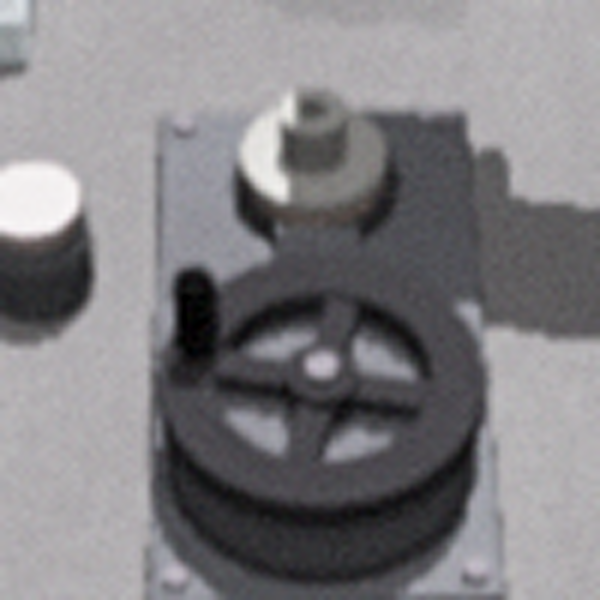

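View pics/top14z.png

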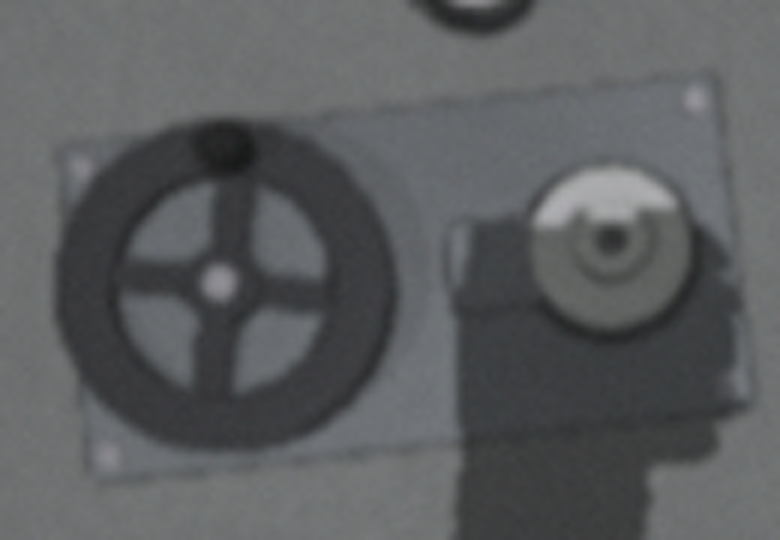

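View pics/top14.png

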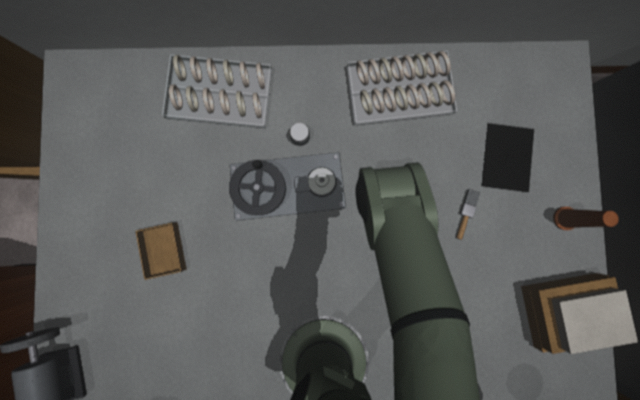

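The spokes show a turn of 1.686 rad, matching the 1.687 rad at release, so the wheel stayed where it was left. The collar, at top (321,180), is flat on the bangle, and the jar, brush and carton look unmoved. I hand in.

```bash
python3 - <<'E'
from station import finish_job
print(finish_job())
E
```

```text
the job is handed in; nothing more can be done
None
```

The job is done and handed in at about 30 s. The bangle is on the seat, the collar is home on it, and the flywheel is stopped just past its resistance peak with the gripper clear.

- **Bangle:** I laid it over the post. It first sat about 3.5 mm off centre, so I nudged it with closed fingers. The top view then showed it concentric with the boss to about 0.5 mm.
- **Collar:** I threaded it hub up and pressed it lightly, about 24 N, against the bangle. Contact came at the expected home height, and both views show it sitting flat.
- **Flywheel:** I turned it clockwise by the handle. Resistance peaked at about 14 N around 1.15 rad and gave way at the lobe's top, at about 1.36 rad. I held it through the forward-push zone and let go at about 1.69 rad, where only plain friction was left. A picture 1.5 s later, measured from the spokes, gave 1.686 rad, so it did not run on.
- **Stopping point:** I chose about 0.33 rad past the top because the wheel stays put there. Closer to the top, the spring would have pushed it on.
- **Bystanders:** The jar, brush and carton look unmoved in the last top view. I checked that by eye only.
- **Disagreement:** The two cameras differed by about 5 mm in x and 3 mm in y. I corrected this against the gripper's known position; no other check failed.

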